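# Hitch the viewport camera carriage to its focus drive

## Robot

A 7-joint arm with a two-finger parallel gripper is mounted at the origin on the work surface. World frame = base frame: x ahead of the robot, y to its left, z up, the work surface at z = 0. Lengths are in m, angles in rad, forces in N, time in s.
With the tool pointing down it reaches from about 0.425 to 1.025 m from the base axis. Payload 3.6 kg.
Tool frame: the origin (TCP) lies midway between the tips of the shut fingers; the grasp point (between the pads) lies 19 mm behind it; y points along the fingers, x is the direction in which the jaws open and shut, and the axes are right-handed (so a half turn about y gives the same grasp; the last joint's range is limited). The gripper opens to 85 mm and grips with 20 to 120 N. Pads are 22 mm wide; open, the fingers measure 114 mm over their backs; the gripper's body (76 mm by 85 mm) begins 54 mm behind the grasp point. The pads swing forward as they close: fully open they stand 13 mm farther back than shut.
Start: joints at [-1.399, 0.591, 0.048, 1.609, -0.033, 0.943, -0.034], TCP at [0.19, 0.7, 0.231] pointing down, gripper open.
Joint ranges: [-2.69, 2.69], [-0.47, 2.24], [-1.27, 1.36], [0.19, 2.51], [-1.53, 4.68], [0.08, 2.07], [-3.09, 3.09]. Speed limits (rad/s): [2.57, 2.57, 3.14, 3.14, 3.14, 3.14, 3.14].

## Interface

Orientations are given as [roll, pitch, yaw] about the fixed x, y, z axes, in that order (R = Rz(yaw) Ry(pitch) Rx(roll)).
In Python, from cell import robot gives the robot as it stands.
- The arm moves only by the tool carry_out, never from a script. Its argument "targets" is a list that holds one entry, the list of rows, each a list of 6 numbers: the shift along the tool's x, y, z in cm, then the turn, a rotation vector about the tool's x, y, z in degrees. In form: [[[tx, ty, tz, wx, wy, wz], ...]]. A call has 1 to 12 rows; each row shifts and turns the commanded pose from where the row before left it, along the tool's axes as they then stand; what a row does not reach is not made up. A row lasts 1/12 s, in which the tool goes at most 41.7 mm and 7.16 degrees, less where a joint would pass 70% of its speed; a pose out of reach is approached as far as the arm can. A call is refused whole if a number of a shift passes 4.17 or a number of a turn 7.16, either way. A call with a gripper value outside its range is refused whole. "claw" is the closure, from 0 (fully open) to 1 (shut), set as the call begins (left out, the last holds). The fingers move at their own pace and stop on an object; "force" is the grip in N (left out, the last holds). Time passes only in rows, so rows that do not move let the fingers close. It gives the time, the measured TCP pose, the force and the opening at its end, in the units of the state.
- robot.sense(): the state, without advancing time (a new reading comes with each control period).
- robot.snapshot(name): name is "side" or "top"; returns the picture (384x512x3 uint8, red, green, blue); there is no depth.
- robot.camera_model(name): a dict with "fx", "fy", "cx", "cy" (pixels), "k1" (the pictures are not rectified: a ray, as slopes to the right and down, at radius r is drawn at 1 + k1 r^2 times it, then the intrinsics apply), "world_to_cam" (4x4, takes a point from world to camera coordinates). Camera axes: x right, y down, z forward; pixel columns grow to the right and rows downward; lengths in m; the calibration is good to about 2 mm. A picture is of the moment at which its call begins. camera_model takes no time and is no camera call.
- robot.close_job(): hands the job in, once; it reports no verdict.
The state is a dict: "clock": time; "joint_positions": joint angles; "qd": joint speeds; "tau": joint torques, N m; "tool_pos": TCP position; "tcp_rot": TCP orientation; "contact_force": force on the tool from outside, world axes, zero at the start; "wrist_torque": the same for the moment, N m; "grip_width": finger opening in m.
Only numpy, scipy, OpenCV 4.12 (cv2) and the standard library are available. Lean on these libraries where they do the work, as an engineer would, in place of code of your own. Each camera call takes 0.05 s, during which the arm holds its last target.

## Task

Hitch the camera carriage to the focus drive in front of the vacuum chamber: lower its socket onto the drive's ball with the camera looking straight at the viewport, push the coupler head down until it snaps fully home on the ball, and only then press the latch lever all the way down and let go. The drive is delicate, so feel your way and never load its ball with more than 35 N (about 3.5 kg), and leave the other things on the bench where they are.

Things in the scene. Friction and masses are not known exactly. Their poses are not given: they have to be found in the camera images.
- carriage: Camera carriage, 295 mm long, 0.6 to 0.85 kg, on two white runners (110 to 220 mm behind the origin, 88 mm over both). Origin: centre of the socket's seat = the ball's centre when home; 75 mm above the bench while it stands on its runners. +x: where the camera looks; z up. Centre of mass 135 mm behind the origin. A tongue 24 mm wide (6 to 18 mm above the origin) joins head and upright.
- head_top (a point): Centre of the coupler head's flat top, 17 mm straight above the carriage's origin. The head is a dark steel cup, 44 mm across (flat 36 mm), open below: 27 mm bore, flaring to 36 mm at the rim, 14 mm below the origin. Two spring plungers inside stop the ball 13 mm short of home; 7 to 13 N straight down on this top snaps them past the ball and the head drops home, with a firm stop.
- upright (a point): Where to grip the carriage: centre of the aluminium upright that clamps the camera tube, 155 mm behind and 50 mm above the carriage's origin. The upright is 40 by 40 mm, square to the carriage's axes; its left and right faces are free from 60 mm below this point up to its top, 21 mm above it. The tube (30 mm across) sticks out in front by 16 mm and behind.
- latch (a joint): Latch lever of the carriage, rad: 0 = raised 45 degrees (open), 0.785 = flat along the tongue (closed, rigid stop). It turns on a cross pin 26 mm behind and 10 mm above the carriage's origin, stays where it is left, and takes 4 to 15 N pressed down on its grip. Its toe swings in under the ball and strikes it if the head is not home.
- lever_tip (a point): Axis of the lever's black cross grip, a round bar 13 mm thick and 30 mm wide, 62 mm from the pin. Open: 57 mm behind and 63 mm above the carriage's origin; closed: 86 mm behind and 25 mm above. Nothing stands over it.
- drive: Focus drive and vacuum chamber, one fixed unit. Origin on the bench right below the ball; +x from the ball to the viewport (150 mm ahead); z up. Ball 25 mm across on an 11 mm neck; its stud sets the camera's tilt and is screwed in differently each time: ball centre anywhere 75 to 105 mm above the bench, to be felt. Bed 60 mm wide reaches 45 mm behind the ball, block under it 40 mm high, motor 64 mm, chamber 0.28 m.
- blank_flange: Bystander: round steel blank flange, 114 mm across, 17 mm thick, lying flat; origin under its centre.
- gasket: Bystander: copper ring, 82 mm across, 3 mm thick, lying beside the drive; origin under its centre.
- wrench: Bystander: steel wrench, 170 mm long, lying beside the drive on the side nearer the robot; origin under its middle.
- screwdriver: Bystander: screwdriver, 190 mm long, lying beside the chamber, on the side away from the robot; origin under its middle.
- solvent: Bystander: white plastic bottle, 64 mm across, 180 mm high; origin under its centre.
- gauge_head: Bystander: upright steel gauge head, 40 mm across, 74 mm high; origin under its centre.
- bolt_tray: Bystander: grey tray of bolts, 130 by 90 mm, 35 mm high; origin under its centre.

How it is judged:
On the way, in this order (a step that is already met when the one before it is completed fails the run):
1. the coupler head is fully down on the ball, with the latch lever still up (distance between carriage and hitch_ball below 0.003 m and value of joint latch below 0.3 rad), for 0.2 s.
2. the latch lever is pressed all the way down with the head home (distance between carriage and hitch_ball below 0.003 m and value of joint latch above 0.74 rad), for 0.2 s.
At the end, for the whole second after the job is handed in: Carriage let go, at rest, standing within 10 degrees of level; socket seat within 3 mm of the ball's centre (home); lever within 0.045 rad of its closed stop; camera facing the viewport, the upright behind the ball within 27 mm of the drive's axis (all of step 2 and y of upright in the frame of drive between -0.027 and 0.027 m and x of upright in the frame of drive below -0.1 m and angle between carriage's own z axis and vertical below 0.18 rad and linear speed of carriage below 0.02 m/s); the robot touches nothing.
It fails at once if the carriage loads the drive with more than 35 N (contact force between carriage and drive above 35 N).
It fails at once if another thing on the bench is moved by more than 20 mm (distance of any of blank_flange, gasket, wrench, screwdriver, solvent, gauge_head, bolt_tray from where it was at the start of the episode above 0.02 m).
It also fails if it takes over 64 s, if anything falls off the work surface, if the arm or the gripper's body presses on something with over 40 N, if the wrist force passes 120 N, or if a joint passes its speed limit or range.

## Working session

There is one attempt and no reset: what is moved stays moved. The work goes in short steps, Python scripts to look and compute and a tool call to move; the robot and the scene stay as the last step left them, time stands still between calls to the robot, and variables do not carry over. Pictures are saved under pics/ and viewed, and the job is handed in when it is done.

Besides the shell and the picture viewer there is one more tool, called after "Emit:" as name(argument=value, ...) on one line, values as JSON. carry_out: Moves the arm, as the interface text tells. Its arguments: {"type":"object","properties":{"targets":{"type":"array"},"claw":{"type":"number"},"force":{"type":"number"}},"required":["targets"]}

```bash
ls; mkdir -p pics; python3 - <<'E'
from cell import robot
import cv2
for n in("side","top"):
    im=robot.snapshot(n); cv2.imwrite(f"pics/{n}0.png",im[:,:,::-1]); m=robot.camera_model(n); print(n,m)
print(robot.sense())
E
```

```text
pics
side {'fx': 399.4004432154458, 'fy': 399.4004432154458, 'cx': 253.7138668836982, 'cy': 194.56252333075886, 'k1': -0.07138628697556056, 'world_to_cam': array([[ 0.93670658, -0.34961714,  0.01867206, -0.57666207],
       [-0.18134672, -0.53010825, -0.8283107 ,  0.18018082],
       [ 0.29948983,  0.77249796, -0.5599578 ,  1.03244445],
       [ 0.        ,  0.        ,  0.        ,  1.        ]])}
top {'fx': 362.3873245436248, 'fy': 362.3873245436248, 'cx': 258.6044813234832, 'cy': 196.37905184266603, 'k1': -0.07857645433413411, 'world_to_cam': array([[ 0.01643848, -0.9997228 ,  0.01685501, -0.06113603],
       [-0.99085399, -0.01854607, -0.13365783,  0.60799076],
       [ 0.13393337, -0.01450372, -0.9908842 ,  1.07438189],
       [ 0.        ,  0.        ,  0.        ,  1.        ]])}
{'clock': 0.1, 'joint_positions': array([-1.39851193,  0.59205678,  0.04829627,  1.60968715, -0.03333388,
        0.94270898, -0.03369449]), 'qd': array([-0.00082311, -0.00102308, -0.00094721, -0.00169274, -0.00096322,
       -0.00029979, -0.00038528]), 'tau': array([ 4.18996191e-03, -5.49997616e+01,  1.55315761e+00, -1.98823321e+01,
        9.69541201e-03,  3.86582193e-03,  3.84498406e-06]), 'tool_pos': array([0.19021433, 0.69882928, 0.23023641]), 'tcp_rot': array([-1.57088083,  0.00205352,  1.30508457]), 'contact_force': array([-0.2972004 , -0.14141986, -0.13166023]), 'wrist_torque': array([ 0.02375123, -0.02228663, -0.03476319]), 'grip_width': 0.0853860464819413}
```

View pics/side0.png

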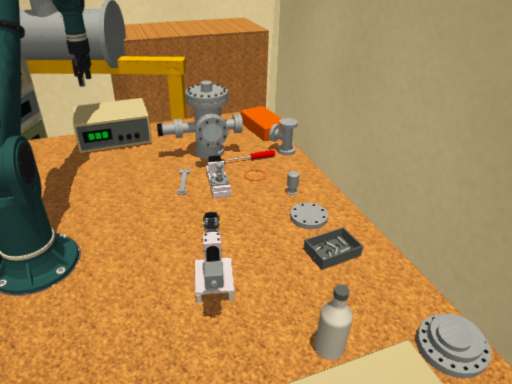

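View pics/top0.png

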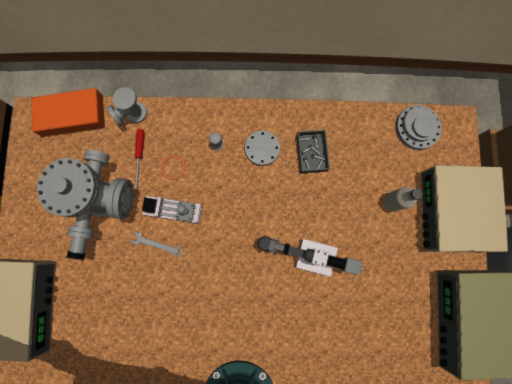

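```bash
python3 - <<'E'
import cv2
t=cv2.imread("pics/top0.png"); s=cv2.imread("pics/side0.png")
a=cv2.resize(t[225:285,245:375],None,fx=6,fy=6,interpolation=cv2.INTER_CUBIC);cv2.imwrite("pics/t_car.png",a)
a=cv2.resize(t[145:265,70:210],None,fx=5,fy=5,interpolation=cv2.INTER_CUBIC);cv2.imwrite("pics/t_drv.png",a[:600])
a=cv2.resize(s[200:310,180:250],None,fx=5,fy=5,interpolation=cv2.INTER_CUBIC);cv2.imwrite("pics/s_car.png",a)
a=cv2.resize(s[80:210,150:300],None,fx=4.5,fy=4.5,interpolation=cv2.INTER_CUBIC);cv2.imwrite("pics/s_drv.png",a)
E
```

```text
(no output)
```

View pics/t_car.png

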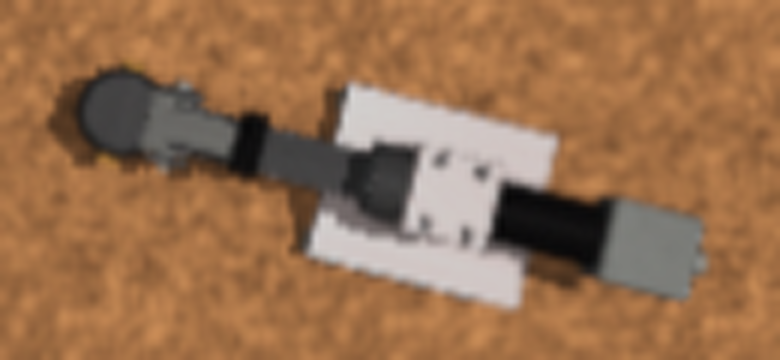

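View pics/t_drv.png

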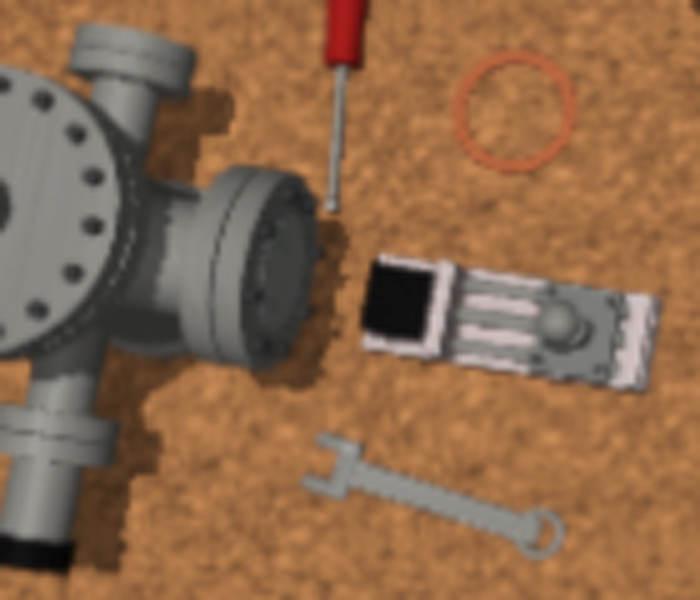

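View pics/s_car.png

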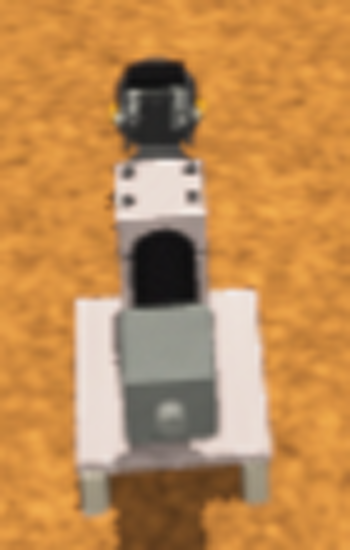

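View pics/s_drv.png

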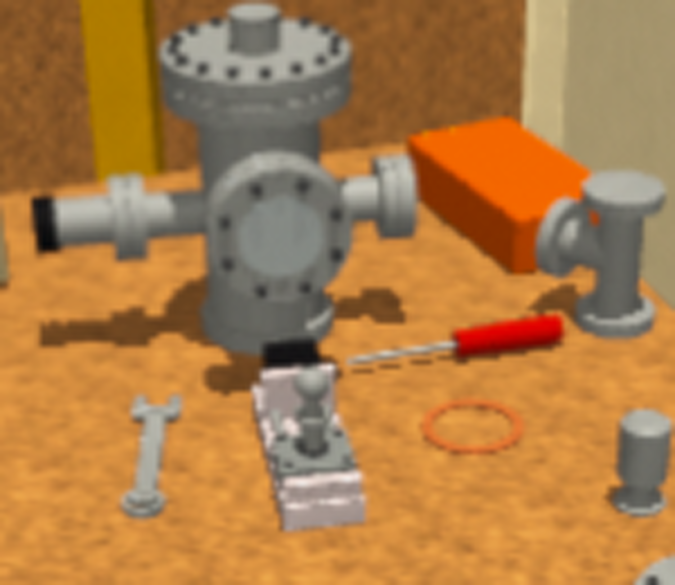

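```bash
cat > h.py <<'E'
import numpy as np,cv2
from cell import robot
def ray(n,uv):
    m=robot.camera_model(n);K=np.array([[m['fx'],0,m['cx']],[0,m['fy'],m['cy']],[0,0,1]])
    p=cv2.undistortPoints(np.array([[uv]],float),K,np.array([m['k1'],0,0,0,0]))[0,0]
    W=m['world_to_cam'];R=W[:3,:3];o=-R.T@W[:3,3];d=R.T@np.array([p[0],p[1],1]);return o,d/np.linalg.norm(d)
def plane(n,uv,z):
    o,d=ray(n,uv);return o+d*(z-o[2])/d[2]
def tri(a,b):
    o1,d1=ray("top",a);o2,d2=ray("side",b)
    s=np.linalg.lstsq(np.c_[d1,-d2],o2-o1,rcond=None)[0]
    p,q=o1+s[0]*d1,o2+s[1]*d2
    return (p+q)/2,np.linalg.norm(p-q)
def proj(n,P):
    m=robot.camera_model(n);K=np.array([[m['fx'],0,m['cx']],[0,m['fy'],m['cy']],[0,0,1]])
    W=m['world_to_cam'];return cv2.projectPoints(np.array([P],float),cv2.Rodrigues(W[:3,:3])[0],W[:3,3],K,np.array([m['k1'],0,0,0,0]))[0].ravel()
E
python3 - <<'E'
from h import *
np.set_printoptions(precision=4,suppress=True)
def c(u,v,s,x,y): return ((u+.5)/s-.5+x,(v+.5)/s-.5+y)
T=lambda u,v:c(u,v,6,245,225); S=lambda u,v:c(u,v,5,180,200)
D=lambda u,v:c(u,v,5,70,145); E=lambda u,v:c(u,v,4.5,150,80)
up=plane("top",T(456,195),.146);hd=plane("top",T(122,113),.092);print("up",up,"side",plane("side",S(160,188),.146),"hd",hd,"tri up",tri(T(456,195),S(160,188)))
d=hd-up;print("len",np.hypot(d[0],d[1]),"yaw",np.degrees(np.arctan2(d[1],d[0])))
# runner plate corners (plate top unknown)
q=[plane("top",T(*p),.03) for p in((350,82),(557,137),(520,308),(308,255))]
for i in range(4):
    e=q[(i+1)%4]-q[i];print("edge",np.linalg.norm(e),np.degrees(np.arctan2(e[1],e[0])))
rear=plane("top",T(650,250),.125);e=hd-rear;print("yaw rear",np.degrees(np.arctan2(e[1],e[0])))
b,err=tri(D(562,324),E(312,383));print("ball",b,err)
# bed rear corners
r1=plane("top",D(657,296),.02);r2=plane("top",D(642,391),.02);print("rear",r1,r2,np.linalg.norm(r1-r2),np.degrees(np.arctan2(*(r1-r2)[1::-1])))
m1=plane("top",D(378,258),.064);m2=plane("top",D(364,350),.064);print("motor",m1,m2,(m1+m2)/2)
mid=(r1+r2)/2;print("rear->ball",np.degrees(np.arctan2(*(b-mid)[1::-1])),np.linalg.norm((b-mid)[:2]))
e=(m1+m2)/2-mid;print("rear->motor",np.degrees(np.arctan2(e[1],e[0])))
v,err=tri(D(290,265),E(280,236));print("vp",v,err,np.linalg.norm((v-b)[:2]),np.degrees(np.arctan2(*(v-b)[1::-1])))
ch,err=tri(D(-27,203),E(254,30));print(ch,err,np.degrees(np.arctan2(*(ch-b)[1::-1])))
E
```

```text
up [ 0.4298 -0.2218  0.146 ] side [ 0.4285 -0.2184  0.146 ] hd [ 0.4652 -0.0702  0.092 ] tri up (array([ 0.4289, -0.2212,  0.1482]), np.float64(0.002021919541803463))
len 0.15571098593900226 yaw 76.86594333524779
edge 0.11016666161039942 -104.00343503818158
edge 0.08890355626952266 167.27159412720914
edge 0.11141698848020694 76.76425298141201
edge 0.09037735281852301 -13.53561542582336
yaw rear 76.22216095958724
ball [0.5589 0.1719 0.1004] 0.0003239860087402714
rear [0.5851 0.129  0.02  ] [0.5255 0.1362 0.02  ] 0.05998786725276664 -6.859672823845565
motor [0.6    0.2928 0.064 ] [0.5441 0.2981 0.064 ] [0.5721 0.2954 0.064 ]
rear->ball 84.77187584844084 0.039513990077246555
rear->motor 84.10802590971603
vp [0.5812 0.3181 0.1465] 0.00662994411584797 0.14788080007127466 81.31828870408565
[0.5961 0.4389 0.2675] 0.0028174268980634574 82.06402193486274
```

```bash
cat >> h.py <<'E'
from scipy.spatial.transform import Rotation as Ro
def pose():
    s=robot.sense();return s['tool_pos'],Ro.from_euler('xyz',s['tcp_rot'])
def down(yaw,pitch=0):  # carriage yaw deg, nose-up pitch deg
    f=np.array([np.cos(np.radians(yaw)),np.sin(np.radians(yaw)),0]);x=np.array([f[1],-f[0],0])
    B=Ro.from_matrix(np.c_[x,[0,0,-1],f]); return B*Ro.from_rotvec([np.radians(pitch),0,0])
def rows(p,R,wps):
    """wps list of (pos,R); prints tool-frame rows"""
    out=[]
    for q,Q in wps:
        t=R.inv().apply(np.array(q)-p)*100; w=np.degrees((R.inv()*Q).as_rotvec())
        r=np.r_[np.round(t,2),np.round(w,1)];out.append(r)
        p=p+R.apply(r[:3])/100;R=R*Ro.from_rotvec(np.radians(r[3:]))
    return out
def show(o): print("["+",".join("["+",".join("%g"%(x+0) for x in r)+"]" for r in o)+"]")
E
python3 - <<'E'
from h import *
p,R=pose();print(R.as_matrix().round(2))
N=24;a0=np.degrees(np.arctan2(p[1],p[0]));r0=np.hypot(*p[:2])
g=np.array([.429,-.221]);a1=np.degrees(np.arctan2(g[1],g[0]));r1=np.hypot(*g)
w=[]
for i in range(1,N+1):
    f=i/N;a=np.radians(a0+(a1-a0)*f);r=r0+(r1-r0)*min(1,f*1.8);z=p[2]+(.30-p[2])*min(1,f*3)
    if i>20: z=.30-.01*(i-20)
    w.append(([r*np.cos(a),r*np.sin(a),z],down(164.8+(76.6-164.8)*f)))
o=rows(p,R,w);show(o[:12]);show(o[12:])
print(max(np.linalg.norm(x[:3]) for x in o))
E
```

```text
[[ 0.26 -0.   -0.96]
 [ 0.96 -0.    0.26]
 [-0.   -1.   -0.  ]]
[[-2.01,-0.87,-5.23,0,3.7,-0.1],[-2.05,-0.87,-5.09,0,3.6,0],[-2.1,-0.87,-4.92,0,3.7,0],[-2.14,-0.87,-4.77,0,3.7,0],[-2.18,-0.87,-4.61,0,3.7,0],[-2.2,-0.87,-4.46,0,3.6,0],[-2.25,-0.87,-4.3,0,3.7,0],[-2.27,-0.87,-4.14,0,3.7,0],[-2.29,0,-3.99,0,3.7,0],[-2.32,0,-3.83,0,3.6,0],[-2.34,0,-3.67,0,3.7,0],[-2.36,0,-3.52,0,3.7,0]]
[[-2.37,0.01,-3.36,0,3.7,0],[-1.19,0,-3.45,0,3.6,0],[-0.64,0,-3.53,0,3.7,0],[-0.67,0,-3.51,0,3.7,0],[-0.7,0,-3.51,0,3.7,0],[-0.74,0,-3.5,0,3.6,0],[-0.78,0,-3.5,0,3.7,0],[-0.81,0,-3.49,0,3.7,0],[-0.85,1.01,-3.47,0,3.7,0],[-0.87,1,-3.47,0,3.6,0],[-0.92,1,-3.46,0,3.7,0],[-0.95,1,-3.45,0,3.7,0]]
5.670088182735785
```

Emit:
carry_out(targets=[[[-1.4,-0.6,-3.4,0,2.4,0],[-1.4,-0.6,-3.4,0,2.4,0],[-1.4,-0.6,-3.3,0,2.4,0],[-1.4,-0.6,-3.3,0,2.4,0],[-1.4,-0.6,-3.2,0,2.4,0],[-1.4,-0.6,-3.2,0,2.4,0],[-1.5,-0.6,-3.1,0,2.4,0],[-1.5,-0.6,-3,0,2.4,0],[-1.5,-0.6,-3,0,2.4,0],[-1.5,-0.6,-2.9,0,2.4,0],[-1.5,-0.6,-2.9,0,2.4,0],[-1.5,-0.6,-2.8,0,2.4,0]]], claw=0, force=80)

```text
clock: 1.1
tool_pos: [0.4364, 0.3728, 0.3032]
tcp_rot: [-1.571, 0.001, 0.8]
contact_force: [0.8, -0.5, 0.3]
grip_width: 0.0854
```

```bash
cat > plan.py <<'E'
from h import *
import sys
# usage: x y z yaw pitch N
x,y,z,yaw,pit=map(float,sys.argv[1:6]);N=int(sys.argv[6])
p,R=pose();Q=down(yaw,pit)
from scipy.spatial.transform import Slerp
a0,r0=np.arctan2(p[1],p[0]),np.hypot(p[0],p[1]);a1,r1=np.arctan2(y,x),np.hypot(x,y)
S=Slerp([0,1],Ro.concatenate([R,Q]))
w=[]
for i in range(1,N+1):
    f=i/N;a=a0+(a1-a0)*f;r=r0+(r1-r0)*f
    pos=[r*np.cos(a),r*np.sin(a),p[2]+(z-p[2])*f] if len(sys.argv)<=7 else p+(np.array([x,y,z])-p)*f
    w.append((pos,S(f)))
s=robot.sense();print(p.round(4),"yaw/tool",(np.degrees(s['tcp_rot'])).round(2),"F",s['contact_force'].round(2),"T",s['wrist_torque'].round(2),s['clock'],"w",s['grip_width'].round(4))
o=rows(p,R,w)
for i in range(0,N,12): show(o[i:i+12])
E
python3 plan.py .429 -.221 .26 76.6 0 24
```

```text
Traceback (most recent call last):
  File "plan.py", line 14, in <module>
    s=robot.sense();print(p.round(4),"yaw/tool",(np.degrees(s['tcp_rot'])).round(2),"F",s['contact_force'].round(2),"T",s['wrist_torque'].round(2),s['clock'],"w",s['grip_width'].round(4))
                                                                                                                                                                  ^^^^^^^^^^^^^^^^^^^^^
AttributeError: 'float' object has no attribute 'round'
```

```bash
sed -i "s/s\['grip_width'\].round(4)/round(s['grip_width'],4)/" plan.py
python3 plan.py .429 -.221 .26 76.6 0 24
```

```text
[0.4364 0.3728 0.3032] yaw/tool [-9.002e+01  3.000e-02  4.581e+01] F [ 0.8  -0.45  0.27] T [-0.05 -0.03 -0.02] 1.1 w 0.0854
[[-0.71,0.18,-2.75,0,2.5,0],[-0.72,0.18,-2.74,0,2.4,0],[-0.74,0.18,-2.7,0,2.5,0],[-0.75,0.19,-2.69,0,2.5,0],[-0.76,0.18,-2.66,0,2.4,0],[-0.78,0.18,-2.64,0,2.5,0],[-0.8,0.18,-2.62,0,2.5,0],[-0.8,0.18,-2.59,0,2.4,0],[-0.82,0.18,-2.56,0,2.5,0],[-0.83,0.19,-2.55,0,2.5,0],[-0.85,0.18,-2.52,0,2.4,0],[-0.85,0.18,-2.5,0,2.5,0]]
[[-0.87,0.18,-2.47,0,2.5,0],[-0.88,0.18,-2.45,0,2.4,0],[-0.9,0.18,-2.42,0,2.5,0],[-0.9,0.19,-2.41,0,2.5,0],[-0.91,0.18,-2.37,0,2.4,0],[-0.93,0.18,-2.36,0,2.5,0],[-0.93,0.18,-2.33,0,2.5,0],[-0.94,0.18,-2.3,0,2.4,0],[-0.96,0.18,-2.28,0,2.5,0],[-0.96,0.19,-2.26,0,2.5,0],[-0.98,0.18,-2.23,0,2.4,0],[-0.98,0.18,-2.21,0,2.5,0]]
```

Emit:
carry_out(targets=[[[-0.8,0.2,-2.6,0,2.5,0],[-0.8,0.2,-2.6,0,2.5,0],[-0.8,0.2,-2.6,0,2.5,0],[-0.8,0.2,-2.6,0,2.5,0],[-0.8,0.2,-2.6,0,2.5,0],[-0.8,0.2,-2.6,0,2.5,0],[-0.8,0.2,-2.6,0,2.5,0],[-0.8,0.2,-2.6,0,2.5,0],[-0.8,0.2,-2.6,0,2.5,0],[-0.8,0.2,-2.6,0,2.5,0],[-0.8,0.2,-2.6,0,2.5,0],[-0.8,0.2,-2.6,0,2.5,0]]])

```text
clock: 2.1
tool_pos: [0.5198, 0.0619, 0.279]
tcp_rot: [-1.571, 0.0, 0.277]
contact_force: [0.3, -1.2, 1.0]
grip_width: 0.0852
```

Emit:
carry_out(targets=[[[-0.9,0.2,-2.3,0,2.4,0],[-0.9,0.2,-2.3,0,2.4,0],[-0.9,0.2,-2.3,0,2.4,0],[-0.9,0.2,-2.3,0,2.4,0],[-0.9,0.2,-2.3,0,2.4,0],[-0.9,0.2,-2.3,0,2.4,0],[-0.9,0.2,-2.3,0,2.4,0],[-0.9,0.2,-2.3,0,2.4,0],[-0.9,0.2,-2.3,0,2.4,0],[-0.9,0.2,-2.3,0,2.4,0],[-0.9,0.2,-2.3,0,2.4,0],[0,0,0,0,0,0]]])

```text
clock: 3.1
tool_pos: [0.4359, -0.1981, 0.2571]
tcp_rot: [-1.573, 0.002, -0.191]
contact_force: [0.9, -0.4, -0.1]
grip_width: 0.0853
```

```bash
python3 plan.py .429 -.221 .2 76.6 0 5; python3 - <<'E'
from h import *
for n in("top","side"):
    im=robot.snapshot(n)[:,:,::-1];cv2.imwrite(f"pics/{n}1.png",im)
t=cv2.imread("pics/top1.png");s=cv2.imread("pics/side1.png")
a=cv2.resize(t[215:285,245:375],None,fx=5,fy=5,interpolation=cv2.INTER_CUBIC);b=cv2.resize(s[120:310,150:280],None,fx=3,fy=3,interpolation=cv2.INTER_CUBIC);
cv2.imwrite("pics/t1.png",a);cv2.imwrite("pics/s1.png",b)
E
```

```text
[ 0.4359 -0.1981  0.2571] yaw/tool [-90.12   0.1  -10.95] F [ 0.86 -0.4  -0.06] T [0.05 0.08 0.03] 3.1 w 0.0853
[[-0.04,1.14,-0.47,0,0.5,0],[-0.03,1.15,-0.48,0,0.5,0],[-0.04,1.14,-0.47,0.1,0.5,-0.1],[-0.04,1.14,-0.48,0,0.5,0],[-0.04,1.14,-0.47,0,0.5,0]]
```

View pics/s1.png

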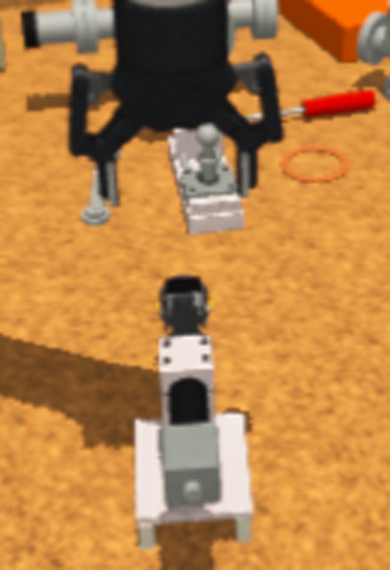

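View pics/t1.png

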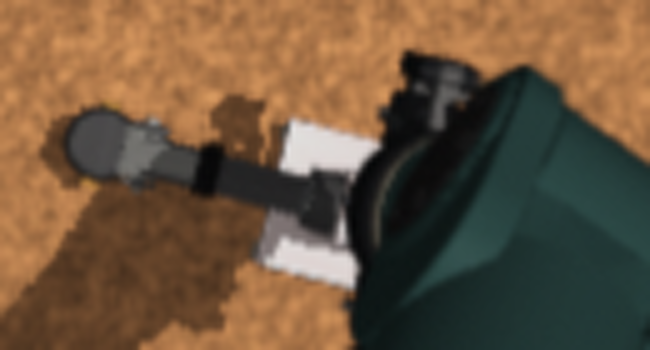

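Emit:
carry_out(targets=[[[0,1.2,-0.5,0,0.5,0],[0,1.2,-0.5,0,0.5,0],[0,1.2,-0.5,0,0.5,0],[0,1.2,-0.5,0,0.5,0],[0,1.2,-0.4,0,0.4,0],[0,0,0,0,0,0],[0,0,0,0,0,0]]])

```text
clock: 3.78
tool_pos: [0.435, -0.2162, 0.1969]
tcp_rot: [-1.57, 0.002, -0.222]
contact_force: [0.5, 0.5, 0.5]
grip_width: 0.0853
```

```bash
python3 plan.py .429 -.221 .105 76.6 0 8 l
```

```text
[ 0.435  -0.2162  0.1969] yaw/tool [-89.97   0.09 -12.72] F [0.45 0.55 0.53] T [ 0.04  0.03 -0.  ] 3.7833 w 0.0853
[[-0.06,1.15,-0.08,0,0.1,0],[-0.06,1.15,-0.07,0,0.1,0],[-0.05,1.15,-0.08,0,0.1,0],[-0.06,1.14,-0.07,0,0,0],[-0.06,1.15,-0.08,0,0.1,-0.1],[-0.06,1.15,-0.08,0,0.1,0],[-0.06,1.15,-0.07,0,0.1,0],[-0.05,1.15,-0.08,0,0.1,0]]
```

Emit:
carry_out(targets=[[[-0.1,1.1,-0.1,0,0.1,0],[-0.1,1.1,-0.1,0,0.1,0],[-0.1,1.1,-0.1,0,0.1,0],[-0.1,1.1,-0.1,0,0.1,0],[-0.1,1.1,-0.1,0,0.1,0],[0,1.2,-0.1,0,0.1,0],[0,1.2,0,0,0,0],[0,1.2,0,0,0,0],[0,0,0,0,0,0],[0,0,0,0,0,0]]])

```text
clock: 4.62
tool_pos: [0.4292, -0.2214, 0.1066]
tcp_rot: [-1.57, -0.0, -0.233]
contact_force: [-0.2, 0.8, -0.3]
grip_width: 0.0852
```

```bash
python3 plan.py .429 -.221 .105 76.6 0 1 l
```

```text
[ 0.4292 -0.2214  0.1066] yaw/tool [-8.997e+01 -2.000e-02 -1.334e+01] F [-0.18  0.81 -0.32] T [ 0.02  0.01 -0.05] 4.6167 w 0.0852
[[-0.03,0.16,0.04,0,0.1,0]]
```

Emit:
carry_out(targets=[[[0,0,0,0,0,0],[0,0,0,0,0,0],[0,0,0,0,0,0],[0,0,0,0,0,0],[0,0,0,0,0,0],[0,0,0,0,0,0],[0,0,0,0,0,0],[0,0,0,0,0,0]]], claw=1, force=80)

```text
clock: 5.28
tool_pos: [0.4295, -0.2223, 0.1071]
tcp_rot: [-1.571, -0.002, -0.234]
contact_force: [0.3, 0.1, 5.9]
grip_width: 0.0392
```

```bash
python3 plan.py .429 -.221 .105 76.6 0 1 l
```

```text
[ 0.4295 -0.2223  0.1071] yaw/tool [-89.99  -0.12 -13.42] F [0.32 0.15 5.87] T [ 0.13  0.16 -0.03] 5.2833 w 0.0392
[[-0.08,0.21,0.12,0,0,0.1]]
```

Emit:
carry_out(targets=[[[0,-0.5,0,0,0,0],[0,-1,0,0,0,0],[0,-1,0,0,0,0],[0,-1,0,0,0,0],[0,-1,0,0,0,0],[0,-1,0,0,0,0],[0,-1,0,0,0,0],[0,-1,0,0,0,0],[0,-1,0,0,0,0],[0,-0.5,0,0,0,0],[0,0,0,0,0,0],[0,0,0,0,0,0]]])

```text
clock: 6.28
tool_pos: [0.4285, -0.2219, 0.1965]
tcp_rot: [-1.571, -0.001, -0.234]
contact_force: [-0.3, 0.4, -7.1]
grip_width: 0.0395
```

```bash
python3 plan.py .541 .018 .2 83.5 0 24; python3 - <<'E'
from h import *
for n in("top","side"):
    im=robot.snapshot(n)[:,:,::-1];cv2.imwrite(f"pics/{n}2.png",im)
t=cv2.imread("pics/top2.png");s=cv2.imread("pics/side2.png")
a=cv2.resize(t[215:285,235:365],None,fx=6,fy=6,interpolation=cv2.INTER_CUBIC);b=cv2.resize(s[80:310,150:280],None,fx=2.6,fy=2.6,interpolation=cv2.INTER_CUBIC);
cv2.imwrite("pics/t2.png",a);cv2.imwrite("pics/s2.png",b)
E
```

```text
[ 0.4285 -0.2219  0.1965] yaw/tool [-8.999e+01 -3.000e-02 -1.341e+01] F [-0.29  0.35 -7.1 ] T [-0.1   0.04 -0.01] 6.2833 w 0.0395
[[0.48,-0.01,0.95,0,-0.3,0],[0.46,-0.02,0.95,0,-0.3,0],[0.45,-0.01,0.98,0,-0.3,0],[0.43,-0.02,0.98,0,-0.3,0],[0.42,-0.01,0.99,0,-0.2,0],[0.4,-0.01,1.01,0,-0.3,0],[0.38,-0.02,1.02,0,-0.3,0],[0.37,-0.01,1.03,0,-0.3,0],[0.35,-0.02,1.04,0,-0.3,0],[0.34,-0.01,1.05,0,-0.3,0],[0.32,-0.02,1.07,0,-0.3,0],[0.31,-0.01,1.07,0,-0.3,0]]
[[0.28,-0.01,1.08,0,-0.2,0],[0.27,-0.02,1.09,0,-0.3,0],[0.25,-0.01,1.11,0,-0.3,0],[0.23,-0.02,1.11,0,-0.3,0],[0.22,-0.01,1.12,0,-0.3,0],[0.19,-0.01,1.12,0,-0.3,0],[0.18,-0.02,1.14,0,-0.3,0],[0.16,-0.01,1.15,0,-0.3,0],[0.14,-0.02,1.15,0,-0.2,0],[0.12,-0.01,1.16,0,-0.3,0],[0.1,-0.02,1.16,0,-0.3,0],[0.08,-0.01,1.18,0,-0.3,0]]
```

View pics/s2.png

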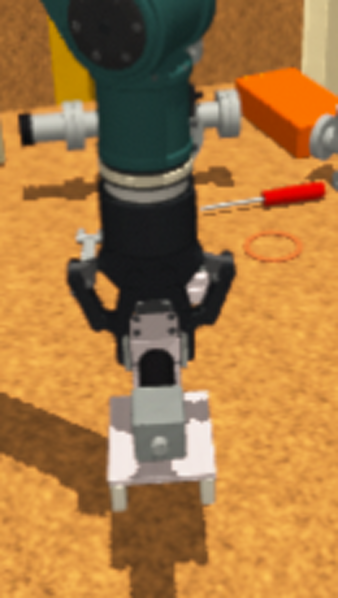

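View pics/t2.png

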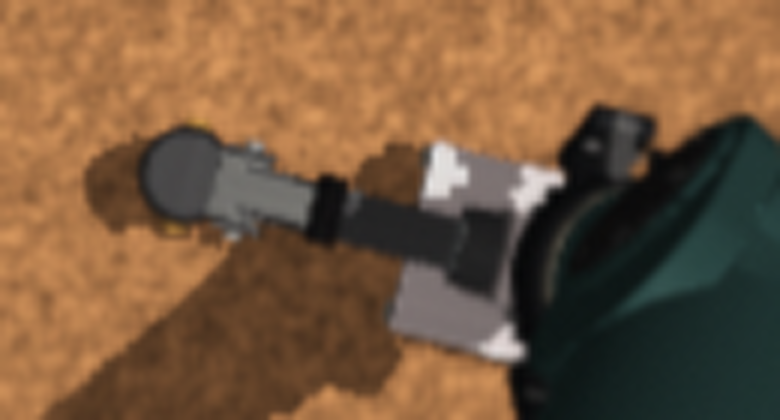

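```bash
python3 - <<'E'
from h import *
np.set_printoptions(precision=4,suppress=True)
p,R=pose()
h=plane("top",((183+.5)/6-.5+235,(173.5+.5)/6-.5+215),.1814)
print(h, R.inv().apply(h-p)*1000, np.degrees(np.arctan2(*(h-p)[1::-1])))
E
```

```text
[ 0.4645 -0.0676  0.1814] [ -0.1974  14.5218 158.3412] 76.65633085235903
```

Emit:
carry_out(targets=[[[0.5,0,1,0,-0.3,0],[0.5,0,1,0,-0.3,0],[0.4,0,1,0,-0.3,0],[0.4,0,1,0,-0.3,0],[0.4,0,1,0,-0.3,0],[0.4,0,1,0,-0.3,0],[0.4,0,1,0,-0.3,0],[0.4,0,1,0,-0.3,0],[0.3,0,1,0,-0.3,0],[0.3,0,1,0,-0.3,0],[0.3,0,1,0,-0.3,0],[0.3,0,1,0,-0.3,0]]])

```text
clock: 7.38
tool_pos: [0.4983, -0.1131, 0.1963]
tcp_rot: [-1.571, 0.0, -0.171]
contact_force: [-0.9, -0.0, -6.2]
grip_width: 0.0389
```

Emit:
carry_out(targets=[[[0.3,0,1.1,0,-0.2,0],[0.3,0,1.1,0,-0.2,0],[0.2,0,1.1,0,-0.2,0],[0.2,0,1.1,0,-0.2,0],[0.2,0,1.1,0,-0.2,0],[0.2,0,1.1,0,-0.3,0],[0.2,0,1.1,0,-0.3,0],[0.1,0,1.1,0,-0.3,0],[0.1,0,1.1,0,-0.3,0],[0.1,0,1,0,-0.3,0],[0,0,0,0,0,0],[0,0,0,0,0,0]]])

```text
clock: 8.38
tool_pos: [0.5335, -0.0087, 0.1962]
tcp_rot: [-1.571, 0.0, -0.126]
contact_force: [0.7, -0.3, -5.9]
grip_width: 0.0394
```

```bash
python3 plan.py .54 .017 .196 83 0 1 l; python3 - <<'E'
from h import *
for n in("top","side"):
    im=robot.snapshot(n)[:,:,::-1];cv2.imwrite(f"pics/{n}3.png",im)
t=cv2.imread("pics/top3.png");s=cv2.imread("pics/side3.png")
a=cv2.resize(t[175:265,130:260],None,fx=6,fy=6,interpolation=cv2.INTER_CUBIC);b=cv2.resize(s[80:230,150:300],None,fx=4,fy=4,interpolation=cv2.INTER_CUBIC);
cv2.imwrite("pics/t3.png",a);cv2.imwrite("pics/s3.png",b)
E
```

```text
[ 0.5335 -0.0087  0.1962] yaw/tool [-9.001e+01  1.000e-02 -7.230e+00] F [ 0.72 -0.3  -5.92] T [-0.2   0.07 -0.  ] 8.3833 w 0.0394
[[0.32,0.02,2.63,0,-0.2,0]]
```

View pics/s3.png

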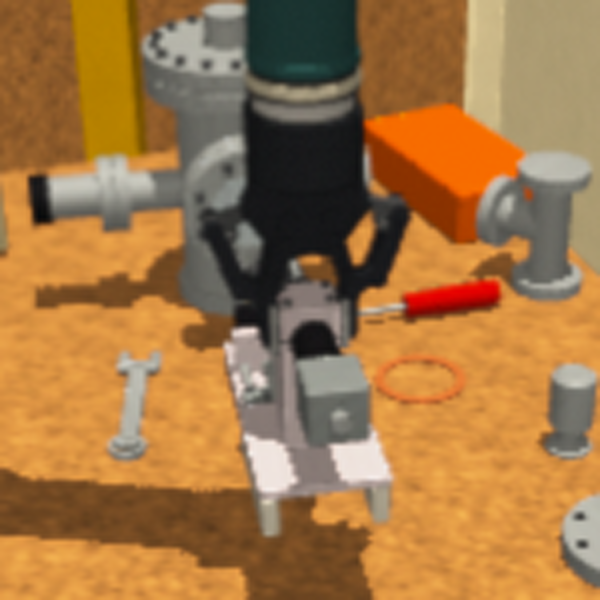

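View pics/t3.png

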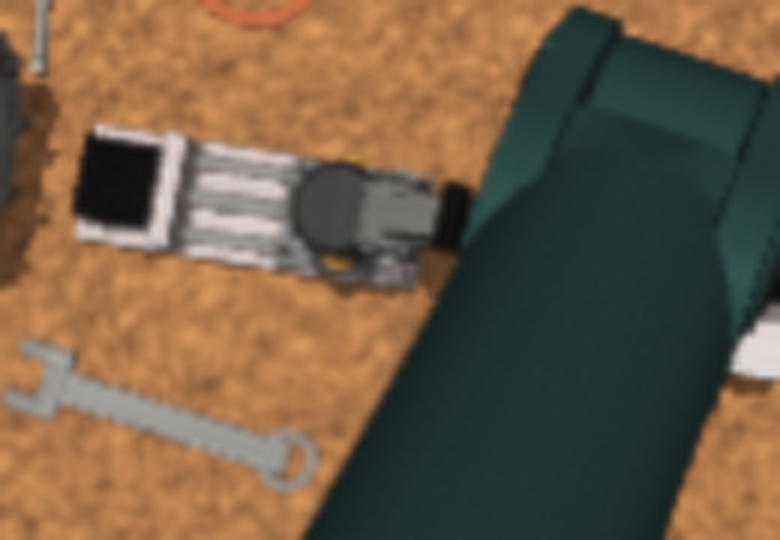

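```bash
python3 - <<'E'
from h import *
np.set_printoptions(precision=4,suppress=True)
p,R=pose()
h=plane("top",((332+.5)/6-.5+130,(208+.5)/6-.5+175),.1813)
print(h, R.inv().apply(h-p)*1000)
b=np.array([.5589,.1719,.1])
print("ball in tool",R.inv().apply(b-p)*1000, proj("top",b))
# bed yaw from slots: upper edge line of bed at z~.04?
for z in(.02,.04):
  for A,B in (((190,143),(295,158)),((188,258),(290,273)),((188,177),(290,192))):
    q=[plane("top",((u+.5)/6-.5+130,(v+.5)/6-.5+175),z) for u,v in(A,B)];e=q[0]-q[1];print(z,np.degrees(np.arctan2(e[1],e[0])))
E
```

```text
[0.5516 0.1482 0.1813] [ -2.0154  14.9277 159.4902]
ball in tool [  2.1807  96.2087 183.9769] [182.0532 209.3545]
0.02 82.96983150292223
0.02 82.85334268349585
0.02 82.7720824898259
0.04 82.96983150292215
0.04 82.85334268349591
0.04 82.77208248982586
```

Emit:
carry_out(targets=[[[0.1,0,0.5,0,0,0],[0.1,0,0.5,0,0,0],[0.1,0,0.5,0,0,0],[0.1,0,0.5,0,0,0],[0,0,0.5,0,0,0],[0,0,0,0,0,0],[0,0,0,0,0,0],[0,0,0,0,0,0]]])

```text
clock: 9.15
tool_pos: [0.5404, 0.0148, 0.1963]
tcp_rot: [-1.571, 0.0, -0.128]
contact_force: [0.3, -0.6, -6.4]
grip_width: 0.0391
```

```bash
python3 plan.py .54 .017 .196 83 0 1 l; python3 - <<'E'
from h import *
for n in("top","side"):
    im=robot.snapshot(n)[:,:,::-1];cv2.imwrite(f"pics/{n}4.png",im)
t=cv2.imread("pics/top4.png");s=cv2.imread("pics/side4.png");t0=cv2.imread("pics/top0.png")
f=lambda t:cv2.resize(t[185:235,145:215],None,fx=5.5,fy=5.5,interpolation=cv2.INTER_CUBIC)
cv2.imwrite("pics/t4.png",np.hstack([f(t),f(t0)]));b=cv2.resize(s[80:230,150:300],None,fx=4,fy=4,interpolation=cv2.INTER_CUBIC);
cv2.imwrite("pics/s4.png",b)
E
```

```text
[0.5404 0.0148 0.1963] yaw/tool [-9.002e+01  1.000e-02 -7.320e+00] F [ 0.32 -0.63 -6.41] T [-0.12  0.02 -0.04] 9.15 w 0.0391
[[-0.07,0.03,0.21,0,-0.3,0]]
```

View pics/t4.png

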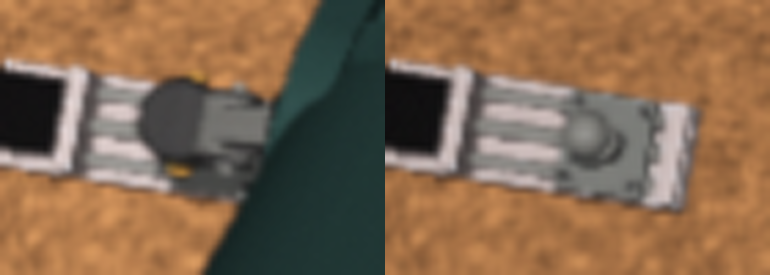

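View pics/s4.png

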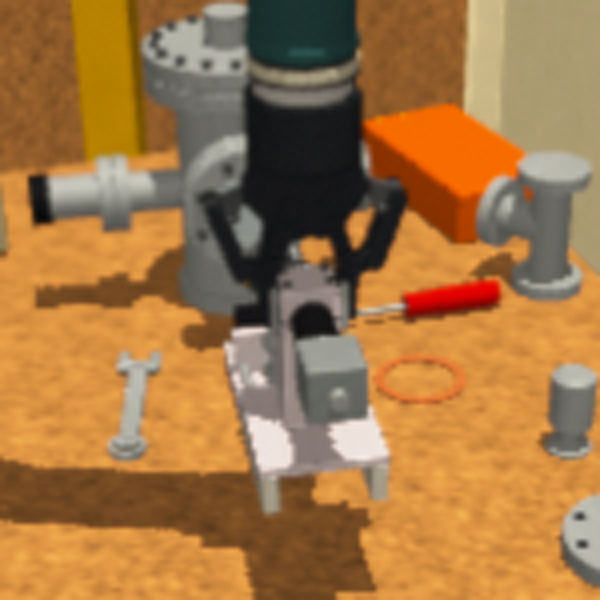

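```bash
python3 - <<'E'
from h import *
np.set_printoptions(precision=4,suppress=True)
p,R=pose()
c=lambda u,v:((u+.5)/5.5-.5+145,(v+.5)/5.5-.5+185)
h=plane("top",c(179,117),.1813);print(h, R.inv().apply(h-p)*1000)
for z in(.09,.095,.1,.105):
    b=plane("top",c(205,135),z);print("ball in tool",b,R.inv().apply(b-p)*1000)
# diameters
print(np.linalg.norm(plane("top",c(179,77),.18)-plane("top",c(179,157),.18)),np.linalg.norm(plane("top",c(590-385,110),.1)-plane("top",c(205,160),.1)))
print(tri(c(205,135),((312+.5)/4.5-.5+150,(383+.5)/4.5-.5+80)))
s=cv2.imread("pics/side0.png");cv2.imwrite("pics/sb.png",cv2.resize(s[150:205,195:245],None,fx=10,fy=10,interpolation=cv2.INTER_CUBIC))
E
```

```text
[0.5603 0.1695 0.1813] [ -0.1568  15.0092 156.3172]
ball in tool [0.5605 0.1745 0.09  ] [ -0.6257 106.308  161.2473]
ball in tool [0.56   0.1735 0.095 ] [ -0.9729 101.3083 160.2056]
ball in tool [0.5595 0.1725 0.1   ] [ -1.3201  96.3086 159.1639]
ball in tool [0.559  0.1715 0.105 ] [ -1.6673  91.3088 158.1222]
0.03927168929684999 0.02650662389341748
(array([0.5594, 0.1725, 0.1   ]), np.float64(0.0003099814457751398))
```

View pics/sb.png

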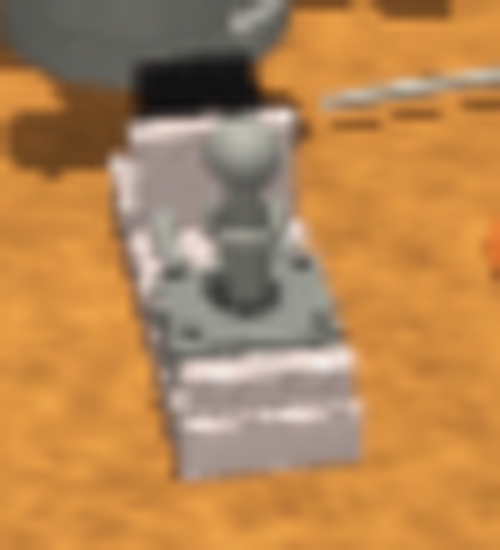

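```bash
cat > tgt.py <<'E'
from h import *
import sys
np.set_printoptions(precision=4,suppress=True)
pit=float(sys.argv[1]);d=float(sys.argv[2])
ball=np.array([.5594,.1725,.1]);off=np.array([-.0002,.032,.1563])
Q=down(82.8,pit);t=ball-Q.apply(off+[0,d,0]);p,R=pose()
print("now",p,"target",t,"origin err mm (tool axes, ball rel. to carriage origin)",(R.inv().apply(ball-p)-off)*1000)
n=int(sys.argv[3]);from scipy.spatial.transform import Slerp
S=Slerp([0,1],Ro.concatenate([R,Q]));
show(rows(p,R,[(p+(t-p)*i/n,S(i/n)) for i in range(1,n+1)]))
E
python3 tgt.py 9 .045 10
```

```text
now [0.5404 0.0145 0.1963] target [0.5387 0.0074 0.1516] origin err mm (tool axes, ball rel. to carriage origin) [-1.2464 64.3086  2.868 ]
[[-0.01,0.45,-0.07,0.9,0,0],[-0.01,0.44,-0.08,0.9,0,0],[0,0.45,-0.09,0.9,0,0],[-0.01,0.44,-0.09,0.9,-0.1,0],[-0.01,0.44,-0.1,0.9,0,0],[-0.01,0.44,-0.11,0.9,0,0],[0,0.44,-0.12,0.9,0,0],[-0.01,0.44,-0.12,0.9,0,0],[-0.01,0.43,-0.12,0.9,0,0],[-0.01,0.44,-0.14,0.9,-0.1,0]]
```

Emit:
carry_out(targets=[[[0,0.4,-0.1,0.9,0,0],[0,0.4,-0.1,0.9,0,0],[0,0.4,-0.1,0.9,0,0],[0,0.4,-0.1,0.9,0,0],[0,0.4,-0.1,0.9,0,0],[0,0.4,-0.1,0.9,0,0],[0,0.4,-0.1,0.9,0,0],[0,0.4,-0.1,0.9,0,0],[-0.1,0.4,-0.1,0.9,0,0],[0,0.4,-0.1,0.9,0,0],[0,0,0,0,0,0],[0,0,0,0,0,0]]])

```text
clock: 10.25
tool_pos: [0.5385, 0.0066, 0.1554]
tcp_rot: [-1.414, 0.0, -0.13]
contact_force: [-0.7, -0.6, -6.3]
grip_width: 0.0394
```

```bash
python3 tgt.py 9 .030 4;python3 plan.py .54 .017 .196 83 0 1 l; python3 - <<'E'
from h import *
for n in("top","side"):
    im=robot.snapshot(n)[:,:,::-1];cv2.imwrite(f"pics/{n}5.png",im)
t=cv2.imread("pics/top5.png");s=cv2.imread("pics/side5.png");t0=cv2.imread("pics/top0.png")
f=lambda t:cv2.resize(t[185:235,145:215],None,fx=5.5,fy=5.5,interpolation=cv2.INTER_CUBIC)
cv2.imwrite("pics/t5.png",np.hstack([f(t),f(t0)]));b=cv2.resize(s[80:230,150:300],None,fx=4,fy=4,interpolation=cv2.INTER_CUBIC);
cv2.imwrite("pics/s5.png",b)
E
```

```text
now [0.5385 0.0066 0.1554] target [0.539  0.0097 0.1368] origin err mm (tool axes, ball rel. to carriage origin) [-0.4993 48.7913  0.2234]
[[0,0.47,0,0,-0.1,0],[0.01,0.47,0.01,0,0,0],[0,0.48,0,0,-0.1,0],[0.01,0.47,0.01,0,0,0]]
[0.5385 0.0066 0.1554] yaw/tool [-8.103e+01  2.000e-02 -7.440e+00] F [-0.69 -0.64 -6.28] T [-0.52  0.03  0.05] 10.25 w 0.0394
[[0.02,-3.85,1.67,-9,-0.4,0]]
```

View pics/t5.png

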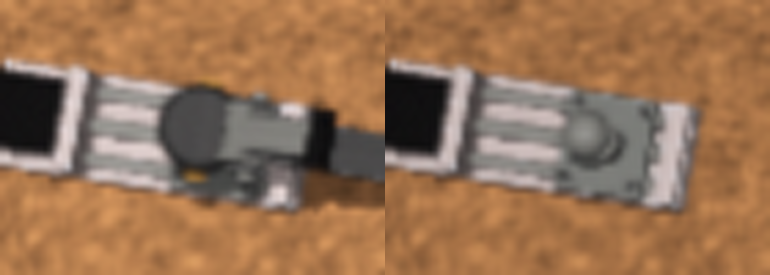

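View pics/s5.png

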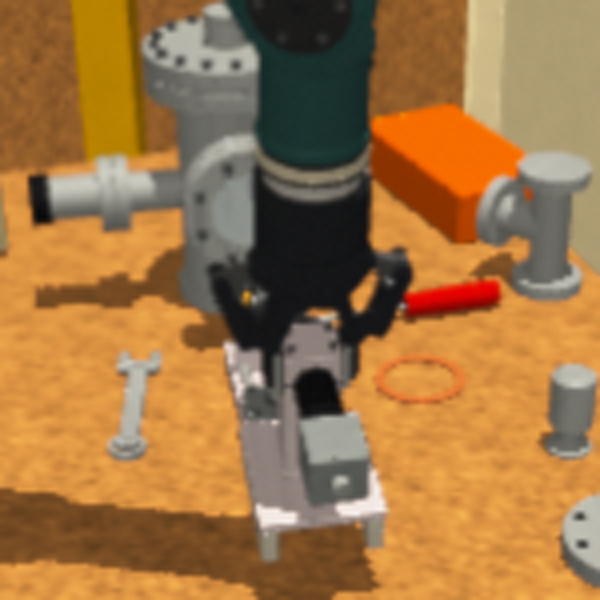

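```bash
python3 - <<'E'
from h import *
p,R=pose();P=p+R.apply([-.0002,.015,.1563]);u=proj("top",P);print(P,u,(u+.5-[145,185])*5.5-.5)
t=cv2.imread("pics/top5.png");c=(u-[145,185]+.5)*5.5-.5
a=cv2.imread("pics/t5.png")[:,:385];
r=22/1000*362/ (1.074-.165)*5.5*1.0
cv2.circle(a,tuple(int(x) for x in c),int(r*18/22),(0,255,0),1);cv2.circle(a,tuple(int(x) for x in c),2,(0,0,255),-1)
cv2.imwrite("pics/t5b.png",cv2.resize(a,None,fx=2,fy=2))
E
```

```text
[0.55882696 0.16303075 0.16543936] [180.68185766 207.08195379] [198.50021715 123.70074586]
```

View pics/t5b.png

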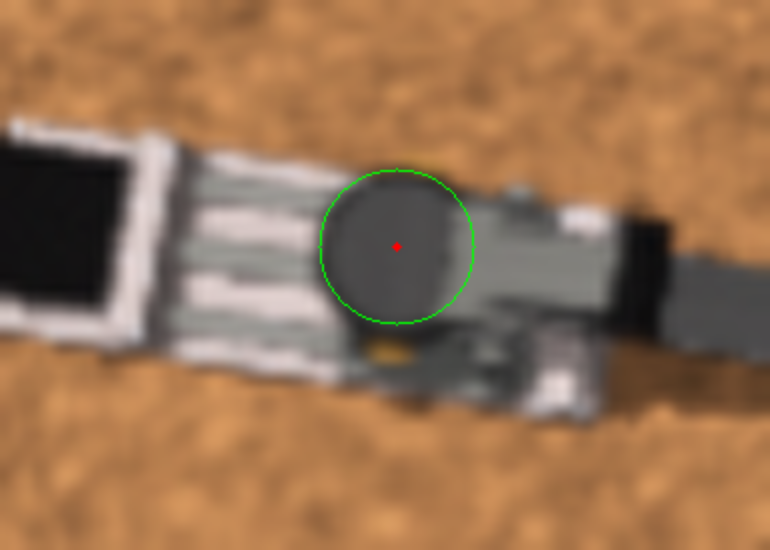

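Emit:
carry_out(targets=[[[0,0.4,0,0,0,0],[0,0.4,0,0,0,0],[0,0.4,0,0,0,0],[0,0.4,0,0,0,0],[0,0.4,0,0,0,0],[0,0.3,0,0,0,0],[0,0,0,0,0,0],[0,0,0,0,0,0]]])

```text
clock: 11.02
tool_pos: [0.539, 0.0115, 0.1328]
tcp_rot: [-1.414, 0.001, -0.128]
contact_force: [0.0, -0.4, -5.7]
grip_width: 0.0393
```

Emit:
carry_out(targets=[[[0,0.1,0,0,0,0],[0,0.1,0,0,0,0],[0,0.1,0,0,0,0],[0,0,0,0,0,0]]])

```text
clock: 11.35
tool_pos: [0.5392, 0.012, 0.13]
tcp_rot: [-1.414, 0.0, -0.128]
contact_force: [0.5, -1.0, -6.2]
grip_width: 0.039
```

```bash
python3 tgt.py 9 .013 4;python3 plan.py .54 .017 .196 83 0 1 l|head -1
```

```text
now [0.5392 0.012  0.13  ] target [0.5394 0.0123 0.12  ] origin err mm (tool axes, ball rel. to carriage origin) [-0.2019 22.9473 -1.2514]
[[0,0.25,-0.03,0,0,0],[0.01,0.25,-0.03,0,-0.1,0],[0,0.25,-0.03,0,0,0],[0,0.24,-0.03,0,0,0]]
[0.5392 0.012  0.13  ] yaw/tool [-81.     0.    -7.32] F [ 0.45 -1.05 -6.22] T [-0.5   0.13  0.05] 11.35 w 0.039
```

Emit:
carry_out(targets=[[[0,0.1,0,0,0,0],[0,0.1,-0.1,0,0,0],[0,0.1,0,0,0,0],[0,0.1,0,0,0,0],[0,0.1,0,0,0,0],[0,0,0,0,0,0]]])

```text
clock: 11.85
tool_pos: [0.5391, 0.0119, 0.1248]
tcp_rot: [-1.414, 0.0, -0.128]
contact_force: [0.1, -0.4, -6.6]
grip_width: 0.0388
```

Emit:
carry_out(targets=[[[0,0.1,0,0,0,0],[0,0.1,0,0,0,0],[0,0,0,0,0,0]]])

```text
clock: 12.1
tool_pos: [0.5392, 0.0122, 0.1228]
tcp_rot: [-1.414, 0.0, -0.128]
contact_force: [0.8, 0.2, -6.2]
grip_width: 0.0392
```

```bash
python3 tgt.py 9 .013 4;python3 plan.py .54 .017 .196 83 0 1 l|head -1
```

```text
now [0.5392 0.0122 0.1228] target [0.5394 0.0123 0.12  ] origin err mm (tool axes, ball rel. to carriage origin) [-0.1405 15.8271 -0.2567]
[[0,0.07,-0.01,0,0,0],[0.01,0.07,0,0,-0.1,0],[0,0.07,-0.01,0,0,0],[0.01,0.07,-0.01,0,0,0]]
[0.5392 0.0122 0.1228] yaw/tool [-8.10e+01  2.00e-02 -7.32e+00] F [ 0.8   0.25 -6.17] T [-0.54  0.08 -0.  ] 12.1 w 0.0392
```

Emit:
carry_out(targets=[[[0,0.1,0,0,0,0],[0,0.1,0,0,0,0],[0,0,0,0,0,0]]])

```text
clock: 12.35
tool_pos: [0.5392, 0.0125, 0.1209]
tcp_rot: [-1.414, 0.0, -0.128]
contact_force: [0.5, -0.2, -5.5]
grip_width: 0.0388
```

Emit:
carry_out(targets=[[[0,0.1,0,0,0,0],[0,0,0,0,0,0],[0,0,0,0,0,0]]])

```text
clock: 12.6
tool_pos: [0.5393, 0.0126, 0.12]
tcp_rot: [-1.414, 0.0, -0.128]
contact_force: [-0.7, -0.8, -5.6]
grip_width: 0.0392
```

```bash
python3 tgt.py 9 .013 4;python3 plan.py .54 .017 .196 83 0 1 l|head -1
```

```text
now [0.5393 0.0126 0.12  ] target [0.5394 0.0123 0.12  ] origin err mm (tool axes, ball rel. to carriage origin) [-0.2324 12.9569 -0.2032]
[[0,0,-0.01,0,0,0],[0.01,0,0,0,-0.1,0],[0,0,-0.01,0,0,0],[0,0,0,0,0,0]]
[0.5393 0.0126 0.12  ] yaw/tool [-8.10e+01  1.00e-02 -7.33e+00] F [-0.68 -0.85 -5.62] T [-0.56  0.05 -0.  ] 12.6 w 0.0392
```

Emit:
carry_out(targets=[[[0,0.1,0,0,0,0],[0,0,0,0,0,0],[0,0,0,0,0,0]]])

```text
clock: 12.85
tool_pos: [0.5393, 0.0127, 0.119]
tcp_rot: [-1.414, 0.0, -0.128]
contact_force: [0.4, 0.1, -6.3]
grip_width: 0.0389
```

Emit:
carry_out(targets=[[[0,0.1,0,0,0,0],[0,0,0,0,0,0],[0,0,0,0,0,0]]])

```text
clock: 13.1
tool_pos: [0.5393, 0.0129, 0.118]
tcp_rot: [-1.414, 0.0, -0.128]
contact_force: [0.3, -0.2, -7.1]
grip_width: 0.0388
```

```bash
python3 tgt.py 9 .013 4;python3 plan.py .54 .017 .196 83 0 1 l|head -1
```

```text
now [0.5393 0.0129 0.118 ] target [0.5394 0.0123 0.12  ] origin err mm (tool axes, ball rel. to carriage origin) [-0.1973 10.9519 -0.218 ]
[[0,-0.05,-0.01,0,0,0],[0.01,-0.05,0,0,-0.1,0],[0,-0.05,-0.01,0,0,0],[0.01,-0.06,0,0,0,0]]
[0.5393 0.0129 0.118 ] yaw/tool [-8.10e+01  1.00e-02 -7.33e+00] F [ 0.29 -0.19 -7.12] T [-0.56  0.08 -0.02] 13.1 w 0.0388
```

Emit:
carry_out(targets=[[[0,-0.13,0.03,-0.5,0,0],[0,-0.13,0.03,-0.5,0,0],[0,-0.14,0.03,-0.5,0,0],[0,-0.14,0.03,-0.5,0,0],[0,0,0,0,0,0],[0,0,0,0,0,0]]])

```text
clock: 13.6
tool_pos: [0.5395, 0.0138, 0.1237]
tcp_rot: [-1.449, -0.0, -0.127]
contact_force: [-0.3, -0.0, -5.9]
grip_width: 0.0395
```

Emit:
carry_out(targets=[[[0,0.1,0,0,0,0],[0,0,0,0,0,0],[0,0,0,0,0,0]]])

```text
clock: 13.85
tool_pos: [0.5394, 0.0132, 0.1225]
tcp_rot: [-1.449, 0.0, -0.128]
contact_force: [0.4, 0.1, -6.3]
grip_width: 0.0395
```

```bash
python3 tgt.py 7 .013 4;python3 plan.py .54 .017 .196 83 0 1 l|head -1
```

```text
now [0.5394 0.0132 0.1225] target [0.5395 0.0131 0.1256] origin err mm (tool axes, ball rel. to carriage origin) [-0.3233  9.8898  0.2868]
[[0,-0.08,0.01,0,0,0],[0,-0.08,0,0,-0.1,0],[0.01,-0.07,0.01,0,0,0],[0,-0.08,0.01,0,0,0]]
[0.5394 0.0132 0.1225] yaw/tool [-83.     0.    -7.35] F [ 0.43  0.05 -6.27] T [-0.49  0.08 -0.03] 13.85 w 0.0395
```

Emit:
carry_out(targets=[[[0,0.1,0,0,0,0],[0,0,0,0,0,0],[0,0,0,0,0,0]]])

```text
clock: 14.1
tool_pos: [0.5397, 0.0133, 0.1216]
tcp_rot: [-1.449, -0.0, -0.128]
contact_force: [0.5, -0.4, -6.5]
grip_width: 0.0392
```

Emit:
carry_out(targets=[[[0,0.1,0,0,0,0],[0,0,0,0,0,0],[0,0,0,0,0,0]]])

```text
clock: 14.35
tool_pos: [0.54, 0.0134, 0.1207]
tcp_rot: [-1.449, -0.001, -0.129]
contact_force: [1.7, -0.7, -6.7]
grip_width: 0.039
```

```bash
python3 tgt.py 7 .013 4;python3 plan.py .54 .017 .196 83 0 1 l|head -1;  python3 - <<'E'
from h import *
for n in("top","side"):
    im=robot.snapshot(n)[:,:,::-1];cv2.imwrite(f"pics/{n}6.png",im)
t=cv2.imread("pics/top6.png");s=cv2.imread("pics/side6.png");t0=cv2.imread("pics/top0.png")
p,R=pose();P=p+R.apply([-.0002,.015,.1563]);u=proj("top",P);c=(u+.5-[145,185])*5.5-.5
f=lambda t:cv2.resize(t[185:235,145:215],None,fx=5.5,fy=5.5,interpolation=cv2.INTER_CUBIC)
a=f(t).copy();cv2.circle(a,tuple(int(x) for x in c),2,(0,0,255),-1)
cv2.imwrite("pics/t6.png",cv2.resize(a,None,fx=2,fy=2));b=cv2.resize(s[80:230,150:300],None,fx=4,fy=4,interpolation=cv2.INTER_CUBIC);
cv2.imwrite("pics/s6.png",b)
E
```

```text
now [0.54   0.0134 0.1207] target [0.5395 0.0131 0.1256] origin err mm (tool axes, ball rel. to carriage origin) [-0.9486  8.0627  0.2272]
[[-0.01,-0.12,0.01,0,0,0],[-0.01,-0.13,0,0,-0.1,0],[-0.01,-0.12,0.01,0,0,0.1],[-0.01,-0.12,0,0,-0.1,0]]
[0.54   0.0134 0.1207] yaw/tool [-8.301e+01 -6.000e-02 -7.370e+00] F [ 1.66 -0.67 -6.73] T [-0.46 -0.25 -0.2 ] 14.35 w 0.039
```

View pics/t6.png

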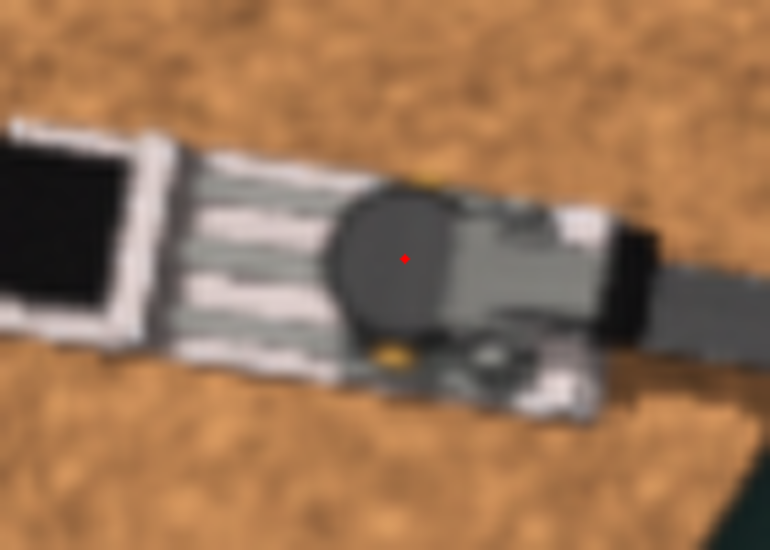

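View pics/s6.png

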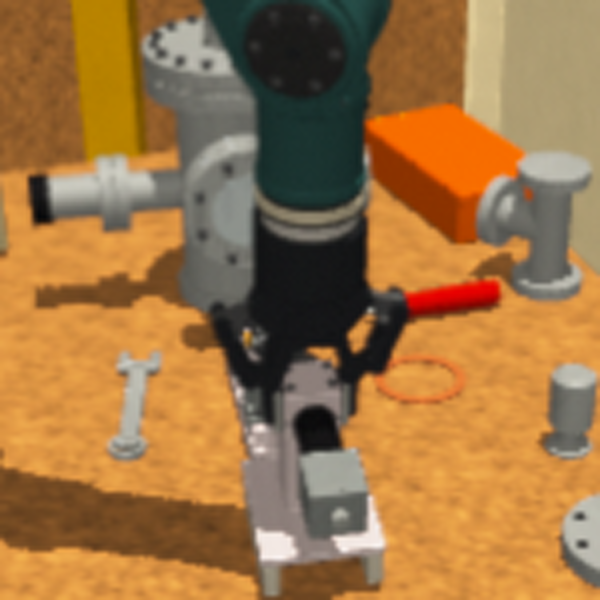

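Emit:
carry_out(targets=[[[0.1,0,0,0,0,0],[0,0,0,0,0,0],[0,0,0,0,0,0]]])

```text
clock: 14.7
tool_pos: [0.5403, 0.0135, 0.1205]
tcp_rot: [-1.449, 0.0, -0.128]
contact_force: [-0.0, -0.5, -5.6]
grip_width: 0.0392
```

Emit:
carry_out(targets=[[[0,0.1,0,0,0,0],[0,0,0,0,0,0],[0,0,0,0,0,0]]])

```text
clock: 14.95
tool_pos: [0.5406, 0.0137, 0.1196]
tcp_rot: [-1.449, -0.0, -0.128]
contact_force: [1.3, -1.2, -5.9]
grip_width: 0.0393
```

```bash
python3 tgt.py 7 .013 4;python3 plan.py .54 .017 .196 83 0 1 l|head -1
```

```text
now [0.5406 0.0137 0.1196] target [0.5395 0.0131 0.1256] origin err mm (tool axes, ball rel. to carriage origin) [-1.4634  6.9444  0.0603]
[[-0.03,-0.15,0,0,0,0],[-0.02,-0.15,0,0,-0.1,0],[-0.03,-0.15,0,0,0,0],[-0.03,-0.16,0.01,0,0,0]]
[0.5406 0.0137 0.1196] yaw/tool [-8.30e+01 -2.00e-02 -7.34e+00] F [ 1.29 -1.18 -5.91] T [-0.51 -0.24 -0.2 ] 14.95 w 0.0393
```

Emit:
carry_out(targets=[[[0.1,0,0,0,0,0],[0.05,0.1,0,0,0,0],[0,0,0,0,0,0],[0,0,0,0,0,0]]])

```text
clock: 15.28
tool_pos: [0.5413, 0.0138, 0.1185]
tcp_rot: [-1.448, 0.001, -0.127]
contact_force: [-1.3, -0.2, -4.6]
grip_width: 0.0391
```

Emit:
carry_out(targets=[[[0,0.1,0,0,0,0],[0,0,0,0,0,0],[0,0,0,0,0,0]]])

```text
clock: 15.53
tool_pos: [0.5414, 0.0138, 0.1176]
tcp_rot: [-1.448, 0.001, -0.127]
contact_force: [-0.8, -1.2, -3.1]
grip_width: 0.0393
```

```bash
python3 tgt.py 7 .013 4;python3 plan.py .54 .017 .196 83 0 1 l|head -1
```

```text
now [0.5414 0.0138 0.1176] target [0.5395 0.0131 0.1256] origin err mm (tool axes, ball rel. to carriage origin) [-2.0361  4.9839  0.0589]
[[-0.05,-0.2,0,0,0,0],[-0.04,-0.2,0,0,0,0],[-0.05,-0.2,0.01,0,-0.1,0],[-0.04,-0.21,0,0,0,-0.1]]
[0.5414 0.0138 0.1176] yaw/tool [-8.298e+01  6.000e-02 -7.290e+00] F [-0.85 -1.16 -3.13] T [-0.13  0.34  0.26] 15.5333 w 0.0393
```

Emit:
carry_out(targets=[[[-0.05,0.11,-0.02,0.4,0,0],[0,0.11,-0.02,0.4,0,0],[0,0,0,0,0,0],[0,0,0,0,0,0]]])

```text
clock: 15.87
tool_pos: [0.5411, 0.0133, 0.1152]
tcp_rot: [-1.435, 0.001, -0.128]
contact_force: [-2.1, -0.7, -3.5]
grip_width: 0.0393
```

```bash
python3 tgt.py 7 .013 1;python3 plan.py .54 .017 .196 83 0 1 l|head -1
```

```text
now [0.5411 0.0133 0.1152] target [0.5395 0.0131 0.1256] origin err mm (tool axes, ball rel. to carriage origin) [-2.0128  4.8434  0.3558]
[[-0.16,-1.03,0.1,-0.8,-0.1,0]]
[0.5411 0.0133 0.1152] yaw/tool [-8.22e+01  3.00e-02 -7.34e+00] F [-2.06 -0.74 -3.46] T [-0.3   0.33  0.24] 15.8667 w 0.0393
```

Emit:
carry_out(targets=[[[-0.1,0,0,0,0,0],[0,0,0,0,0,0],[0,0,0,0,0,0]]])

```text
clock: 16.12
tool_pos: [0.5409, 0.0135, 0.1155]
tcp_rot: [-1.435, -0.001, -0.129]
contact_force: [-0.9, -0.9, -4.7]
grip_width: 0.0389
```

Emit:
carry_out(targets=[[[0,0,0,0,0,0],[0,0,0,0,0,0],[0,0,0,0,0,0],[0,0,0,0,0,0],[0,0,0,0,0,0],[0,0,0,0,0,0]]], claw=0)

```text
clock: 16.62
tool_pos: [0.5407, 0.0138, 0.1156]
tcp_rot: [-1.434, -0.001, -0.128]
contact_force: [-0.5, -0.8, -0.4]
grip_width: 0.0857
```

```bash
python3 plan.py .54 .017 .196 83 0 1 l|head -1;  python3 - <<'E'
from h import *
for n in("top","side"):
    im=robot.snapshot(n)[:,:,::-1];cv2.imwrite(f"pics/{n}7.png",im)
t=cv2.imread("pics/top7.png");s=cv2.imread("pics/side7.png")
a=cv2.resize(t[175:265,130:260],None,fx=6,fy=6,interpolation=cv2.INTER_CUBIC);b=cv2.resize(s[80:230,150:300],None,fx=4,fy=4,interpolation=cv2.INTER_CUBIC);
cv2.imwrite("pics/t7.png",a);cv2.imwrite("pics/s7.png",b)
E
```

```text
[0.5407 0.0138 0.1156] yaw/tool [-8.219e+01 -3.000e-02 -7.320e+00] F [-0.46 -0.77 -0.38] T [-0.16  0.02  0.03] 16.6167 w 0.0857
```

View pics/t7.png

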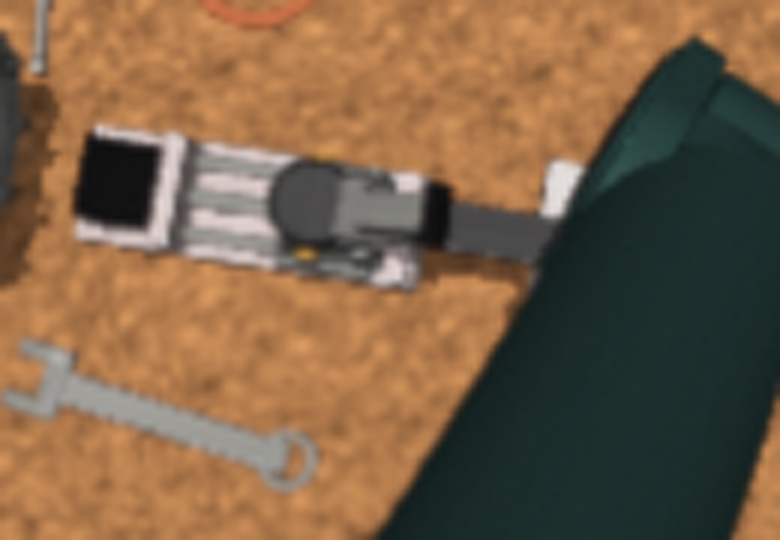

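View pics/s7.png

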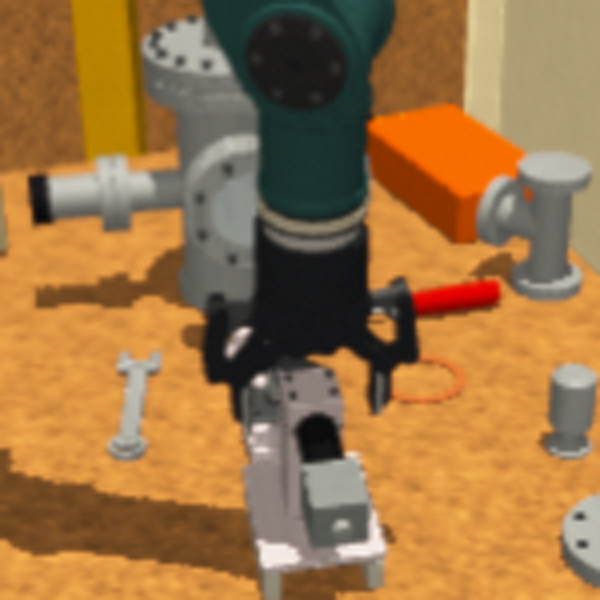

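Emit:
carry_out(targets=[[[0,-0.5,0,0,0,0],[0,-0.8,0,0,0,0],[0,-1,0,0,0,0],[0,-1.2,0,0,0,0],[0,-1.2,0,0,0,0],[0,-1.2,0,0,0,0],[0,-1.2,0,0,0,0],[0,-1.2,0,0,0,0],[0,-1.2,0,0,0,0],[0,-1.2,0,0,0,0],[0,-1,0,0,0,0],[0,0,0,0,0,0]]])

```text
clock: 17.72
tool_pos: [0.5399, -0.0027, 0.2337]
tcp_rot: [-1.434, -0.004, -0.128]
contact_force: [-0.5, -0.7, -0.1]
grip_width: 0.0857
```

```bash
python3 plan.py .5594 .166 .19 82.8 0 12 l;  python3 - <<'E'
from h import *
for n in("top","side"):
    im=robot.snapshot(n)[:,:,::-1];cv2.imwrite(f"pics/{n}8.png",im)
t=cv2.imread("pics/top8.png");s=cv2.imread("pics/side8.png")
a=cv2.resize(t[185:275,130:260],None,fx=6,fy=6,interpolation=cv2.INTER_CUBIC);b=cv2.resize(s[80:230,150:300],None,fx=4,fy=4,interpolation=cv2.INTER_CUBIC);
cv2.imwrite("pics/t8.png",a);cv2.imwrite("pics/s8.png",b)
E
```

```text
[ 0.5399 -0.0027  0.2337] yaw/tool [-82.17  -0.24  -7.36] F [-0.52 -0.74 -0.15] T [-0.14 -0.03 -0.04] 17.7167 w 0.0857
[[-0.02,0.55,1.35,-0.7,0,0],[-0.02,0.54,1.36,-0.6,0,0],[-0.02,0.52,1.36,-0.7,0,0.1],[-0.02,0.51,1.38,-0.6,0,0],[-0.02,0.49,1.37,-0.7,-0.1,0],[-0.02,0.47,1.38,-0.6,0,0],[-0.01,0.46,1.39,-0.7,0,0],[-0.02,0.45,1.39,-0.6,0,0.1],[-0.02,0.43,1.4,-0.7,0,0],[-0.01,0.41,1.4,-0.6,0,0],[-0.02,0.39,1.41,-0.7,0,0],[-0.01,0.38,1.41,-0.6,0,0.1]]
```

View pics/t8.png

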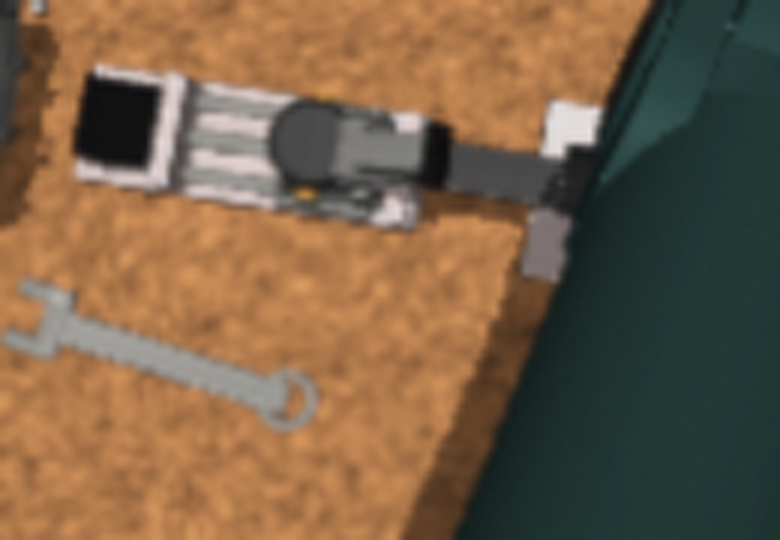

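View pics/s8.png

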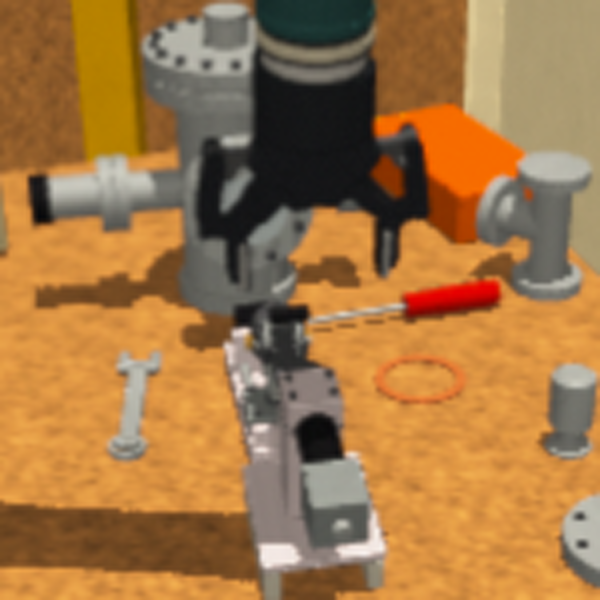

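```bash
python3 - <<'E'
from h import *
c=lambda u,v:((u+.5)/6-.5+130,(v+.5)/6-.5+185)
for z in(.12,.123):print(plane("top",c(312,142),z))
print("lever bar",plane("top",c(436,155),.16))
E
```

```text
[0.56013249 0.16944151 0.12      ]
[0.55983862 0.1688464  0.123     ]
lever bar [0.55135177 0.10463405 0.16      ]
```

Emit:
carry_out(targets=[[[0,0.5,1.4,-0.7,0,0],[0,0.5,1.4,-0.7,0,0],[0,0.5,1.4,-0.7,0,0],[0,0.5,1.4,-0.7,0,0],[0,0.5,1.4,-0.7,0,0],[0,0.4,1.4,-0.7,0,0],[0,0.4,1.4,-0.6,0,0],[0,0.4,1.4,-0.6,0,0],[0,0.4,1.4,-0.6,0,0],[0,0.4,1.4,-0.6,0,0],[0,0.4,1.4,-0.6,0,0],[0,0.4,1.3,-0.6,0,0]]], claw=1)

```text
clock: 18.82
tool_pos: [0.5594, 0.168, 0.1891]
tcp_rot: [-1.572, 0.002, -0.127]
contact_force: [0.8, 0.3, -0.3]
grip_width: 0.0001
```

Emit:
carry_out(targets=[[[0,0,0,0,0,0],[0,0,0,0,0,0],[0,0,0,0,0,0]]])

```text
clock: 19.07
tool_pos: [0.5597, 0.1657, 0.19]
tcp_rot: [-1.572, 0.001, -0.129]
contact_force: [-0.1, -0.3, 0.6]
grip_width: 0.0001
```

```bash
python3 plan.py .5585 .1685 .15 82.8 0 4 l;  python3 - <<'E'
from h import *
im=robot.snapshot("side")[:,:,::-1];cv2.imwrite(f"pics/side9.png",im)
b=cv2.resize(im[60:230,150:300],None,fx=3.5,fy=3.5,interpolation=cv2.INTER_CUBIC);
cv2.imwrite("pics/s9.png",b)
E
```

```text
[0.5597 0.1657 0.19  ] yaw/tool [-9.007e+01  5.000e-02 -7.380e+00] F [-0.05 -0.3   0.65] T [-0.04 -0.02 -0.01] 19.0667 w 0.0001
[[-0.04,1,0.07,0,0,0],[-0.04,1,0.06,0,-0.1,0],[-0.04,1,0.07,0.1,0,0],[-0.03,1,0.06,0,-0.1,-0.1]]
```

View pics/s9.png

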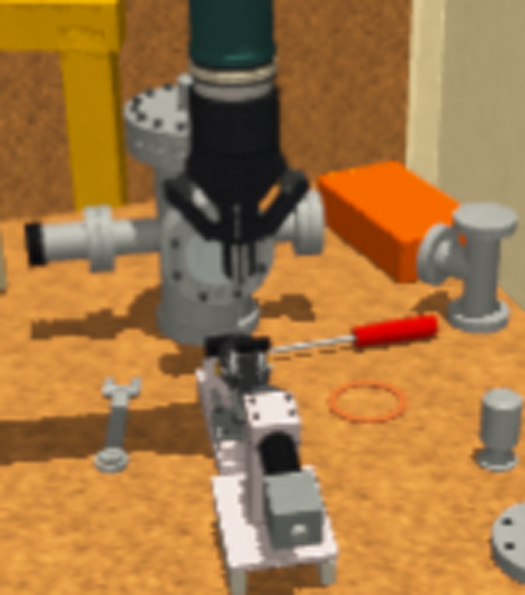

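Emit:
carry_out(targets=[[[0,0.9,0.1,1,0,0],[0,0.9,0,1,0,0],[0,0.9,0,1,0,0],[0,0.9,0,1,0,0],[0,0.9,0,1,0,0],[0,0.4,0,0,0,0],[0,0,0,0,0,0],[0,0,0,0,0,0]]])

```text
clock: 19.78
tool_pos: [0.5607, 0.1691, 0.1417]
tcp_rot: [-1.484, -0.0, -0.129]
contact_force: [-0.7, -0.4, 0.2]
grip_width: -0.0005
```

```bash
python3 plan.py .5603 .170 .13 82.8 5 4 l
```

```text
[0.5607 0.1691 0.1417] yaw/tool [-8.502e+01 -1.000e-02 -7.400e+00] F [-0.65 -0.42  0.16] T [-0.06 -0.04  0.08] 19.7833 w -0.0005
[[-0.01,0.29,-0.01,0,0,0],[-0.02,0.3,0,0,-0.1,0],[-0.01,0.29,-0.01,0,0,0],[-0.01,0.29,0,0,-0.1,0]]
```

Now feel downward.

Emit:
carry_out(targets=[[[0,0.3,0,0,0,0],[0,0.3,0,0,0,0],[0,0.2,0,0,0,0],[0,0.2,0,0,0,0],[0,0.2,0,0,0,0],[0,0.1,0,0,0,0],[0,0,0,0,0,0]]])

```text
clock: 20.37
tool_pos: [0.5605, 0.1711, 0.1282]
tcp_rot: [-1.484, 0.0, -0.128]
contact_force: [-0.0, 0.2, 0.2]
grip_width: -0.0
```

Emit:
carry_out(targets=[[[0,0.1,0,0,0,0],[0,0.1,0,0,0,0],[0,0,0,0,0,0]]])

```text
clock: 20.62
tool_pos: [0.5607, 0.1712, 0.1264]
tcp_rot: [-1.484, 0.0, -0.128]
contact_force: [0.3, -0.1, 0.1]
grip_width: 0.0001
```

Emit:
carry_out(targets=[[[0,0.1,0,0,0,0],[0,0,0,0,0,0]]])

```text
clock: 20.78
tool_pos: [0.5607, 0.1713, 0.1254]
tcp_rot: [-1.484, 0.0, -0.128]
contact_force: [0.4, 0.3, -0.3]
grip_width: 0.0
```

Emit:
carry_out(targets=[[[0,0.1,0,0,0,0],[0,0,0,0,0,0]]])

```text
clock: 20.95
tool_pos: [0.5607, 0.1714, 0.1244]
tcp_rot: [-1.484, 0.0, -0.128]
contact_force: [0.6, -0.6, -0.3]
grip_width: -0.0001
```

Emit:
carry_out(targets=[[[0,0.1,0,0,0,0],[0,0,0,0,0,0]]])

```text
clock: 21.12
tool_pos: [0.5606, 0.1715, 0.1234]
tcp_rot: [-1.484, 0.0, -0.128]
contact_force: [-1.2, 0.3, -0.2]
grip_width: -0.0003
```

Emit:
carry_out(targets=[[[0,0.1,0,0,0,0],[0,0,0,0,0,0]]])

```text
clock: 21.28
tool_pos: [0.5609, 0.1716, 0.1226]
tcp_rot: [-1.483, -0.0, -0.128]
contact_force: [0.4, -0.2, 1.1]
grip_width: -0.0002
```

Emit:
carry_out(targets=[[[0,0.1,0,0,0,0],[0,0,0,0,0,0]]])

```text
clock: 21.45
tool_pos: [0.561, 0.1719, 0.1219]
tcp_rot: [-1.483, -0.0, -0.128]
contact_force: [-0.7, 0.1, 2.3]
grip_width: -0.0002
```

Emit:
carry_out(targets=[[[0,0.1,0,0,0,0],[0,0.1,0,0,0,0],[0,0,0,0,0,0]]])

```text
clock: 21.7
tool_pos: [0.5614, 0.1727, 0.1203]
tcp_rot: [-1.482, -0.001, -0.128]
contact_force: [-1.2, 2.0, 4.3]
grip_width: -0.0001
```

Emit:
carry_out(targets=[[[0,0.1,0,0,0,0],[0,0,0,0,0,0]]])

```text
clock: 21.87
tool_pos: [0.5615, 0.173, 0.1192]
tcp_rot: [-1.482, -0.001, -0.127]
contact_force: [-1.2, 2.2, 2.9]
grip_width: -0.0002
```

Emit:
carry_out(targets=[[[0,0.1,0,0,0,0],[0,0,0,0,0,0]]])

```text
clock: 22.03
tool_pos: [0.5611, 0.1726, 0.1177]
tcp_rot: [-1.483, -0.001, -0.127]
contact_force: [-0.1, -1.0, -0.1]
grip_width: 0.0002
```

Emit:
carry_out(targets=[[[0,0.1,0,0,0,0],[0,0.1,0,0,0,0],[0,0,0,0,0,0]]])

```text
clock: 22.28
tool_pos: [0.5603, 0.1715, 0.1149]
tcp_rot: [-1.485, 0.001, -0.128]
contact_force: [-0.5, 0.2, 0.7]
grip_width: 0.0001
```

Emit:
carry_out(targets=[[[0,0.1,0,0,0,0],[0,0.1,0,0,0,0],[0,0,0,0,0,0]]])

```text
clock: 22.53
tool_pos: [0.5605, 0.172, 0.1131]
tcp_rot: [-1.484, 0.001, -0.128]
contact_force: [0.3, -0.4, 0.1]
grip_width: 0.0002
```

Emit:
carry_out(targets=[[[0,0.1,0,0,0,0],[0,0,0,0,0,0]]])

```text
clock: 22.7
tool_pos: [0.5607, 0.1723, 0.1124]
tcp_rot: [-1.484, 0.0, -0.128]
contact_force: [0.3, 0.1, 0.8]
grip_width: -0.0003
```

Emit:
carry_out(targets=[[[0,0.1,0,0,0,0],[0,0,0,0,0,0]]])

```text
clock: 22.87
tool_pos: [0.561, 0.1724, 0.1118]
tcp_rot: [-1.483, -0.0, -0.128]
contact_force: [-0.4, 0.1, 1.0]
grip_width: 0.0002
```

Emit:
carry_out(targets=[[[0,0.1,0,0,0,0],[0,0,0,0,0,0]]])

```text
clock: 23.03
tool_pos: [0.561, 0.1725, 0.1116]
tcp_rot: [-1.483, 0.0, -0.128]
contact_force: [-0.9, -0.5, 7.9]
grip_width: -0.0003
```

Emit:
carry_out(targets=[[[0,0.1,0,0,0,0],[0,0,0,0,0,0]]])

```text
clock: 23.2
tool_pos: [0.5611, 0.1726, 0.1114]
tcp_rot: [-1.482, 0.0, -0.128]
contact_force: [-3.6, -1.4, 13.2]
grip_width: 0.0002
```

Emit:
carry_out(targets=[[[0,0.1,0,0,0,0],[0,0,0,0,0,0]]])

```text
clock: 23.37
tool_pos: [0.5612, 0.1726, 0.1113]
tcp_rot: [-1.481, 0.0, -0.129]
contact_force: [-5.1, -1.7, 20.6]
grip_width: -0.0001
```

Emit:
carry_out(targets=[[[0,-0.3,0,0,0,0],[0,-0.5,0,0,0,0],[0,-1,0,0,0,0],[0,-1,0,0,0,0],[0,-1,0,0,0,0],[0,-1,0,0,0,0],[0,-1,0,0,0,0],[0,-1,0,0,0,0],[0,-1,0,0,0,0],[0,0,0,0,0,0],[0,0,0,0,0,0]]])

```text
clock: 24.28
tool_pos: [0.5605, 0.1661, 0.1871]
tcp_rot: [-1.483, -0.001, -0.128]
contact_force: [-0.4, -0.6, -0.0]
grip_width: 0.0001
```

```bash
python3 plan.py .551 .100 .19 82.8 0 6 l;  python3 - <<'E'
from h import *
for n in("top","side"):
    im=robot.snapshot(n)[:,:,::-1];cv2.imwrite(f"pics/{n}10.png",im)
t=cv2.imread("pics/top10.png");s=cv2.imread("pics/side10.png")
a=cv2.resize(t[185:275,130:260],None,fx=6,fy=6,interpolation=cv2.INTER_CUBIC);b=cv2.resize(s[80:250,150:300],None,fx=3.5,fy=3.5,interpolation=cv2.INTER_CUBIC);
cv2.imwrite("pics/t10.png",a);cv2.imwrite("pics/s10.png",b)
E
```

```text
[0.5605 0.1661 0.1871] yaw/tool [-8.496e+01 -8.000e-02 -7.320e+00] F [-0.43 -0.61 -0.01] T [-0.06  0.03  0.03] 24.2833 w 0.0001
[[-0.02,-0.15,-1.1,-0.8,0,0],[-0.01,-0.13,-1.11,-0.9,0,0],[-0.02,-0.11,-1.11,-0.8,-0.1,0],[-0.01,-0.1,-1.11,-0.9,0,0.1],[-0.02,-0.08,-1.11,-0.8,0,0],[-0.02,-0.06,-1.11,-0.8,0,0]]
```

View pics/t10.png

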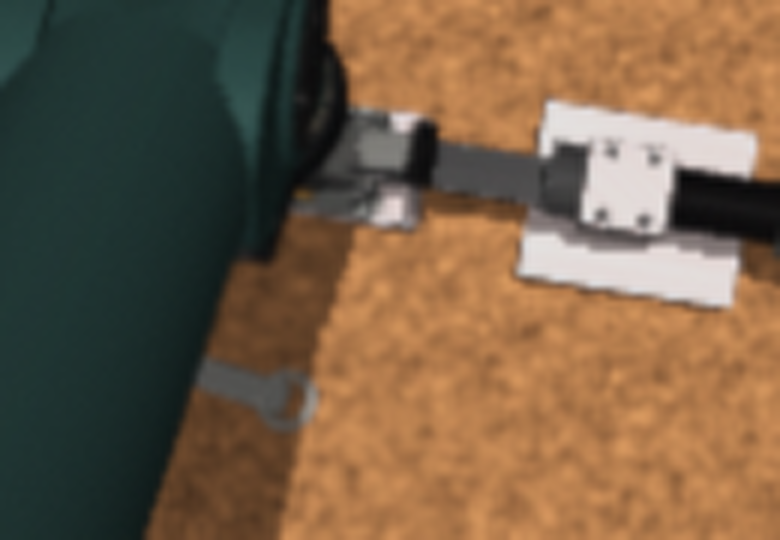

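View pics/s10.png

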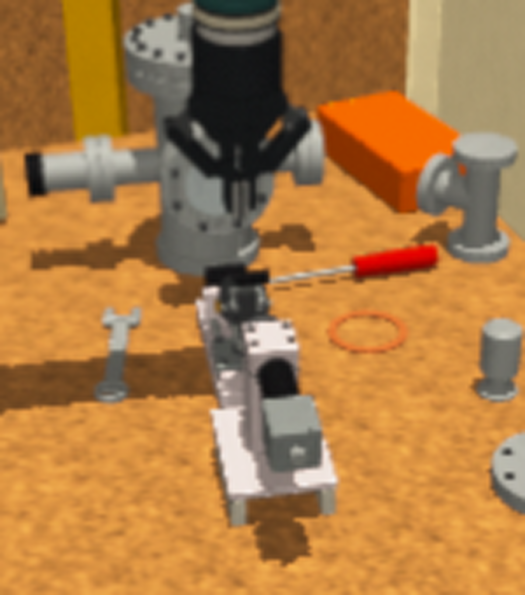

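```bash
python3 - <<'E'
from h import *
np.set_printoptions(precision=4,suppress=True)
c=lambda u,v:((u+.5)/6-.5+130,(v+.5)/6-.5+185);s=lambda u,v:((u+.5)/3.5-.5+150,(v+.5)/3.5-.5+80)
print("up",tri(c(628,187),s(272,336)))
L=plane("side",s(237,521),0);Rr=plane("side",s(327,513),0);print(L,Rr,np.linalg.norm(L-Rr))
f=np.array([np.cos(np.radians(82.8)),np.sin(np.radians(82.8)),0]);b=np.array([.561,.1725,0])
for P in(L,Rr):print((P-b)@f,np.cross(f,P-b)[2])
up=tri(c(628,187),s(272,336))[0];print("up in drive",(up-b)@f,np.cross(f,up-b)[2],up[2])
for P in((548,100),(755,135),(732,307),(518,275)):
  q=plane("top",c(*P),.05);print("plate corner",(q-b)@f,np.cross(f,q-b)[2])
print("lever bar",plane("top",c(425,152),.155))
E
```

```text
up (array([0.5394, 0.0171, 0.1526]), np.float64(0.0009077964005460983))
[ 0.4957 -0.017   0.    ] [ 0.5703 -0.0315  0.    ] 0.07603868976529747
-0.196243951790397 0.041068067371534595
-0.20125413452537888 -0.03480538259737906
up in drive -0.15687463913326888 0.0019321887865686414 0.15261351363312375
plate corner -0.10368031246989394 -0.04301367801537329
plate corner -0.21024851888419793 -0.040432113620678056
plate corner -0.21120914982043976 0.047155772069528465
plate corner -0.10244582420359029 0.046704689541642835
lever bar [0.5531 0.1104 0.155 ]
```

```bash
python3 plan.py .5527 .1070 .170 82.8 0 8 l
```

```text
[0.5596 0.1661 0.186 ] yaw/tool [-8.501e+01  4.000e-02 -7.310e+00] F [ 0.46 -0.61 -1.24] T [-0.1  -0.02  0.01] 24.3833 w -0.0
[[0.01,0.13,-0.76,-0.6,0,0],[0.01,0.15,-0.76,-0.6,0,0],[0.01,0.15,-0.75,-0.7,0,0],[0,0.16,-0.75,-0.6,-0.1,0],[0.01,0.16,-0.76,-0.6,0,0],[0.01,0.18,-0.75,-0.6,0,0],[0,0.18,-0.74,-0.7,0,0],[0.01,0.19,-0.75,-0.6,0,0]]
```

Emit:
carry_out(targets=[[[0,0.1,-0.75,-0.6,0,0],[0,0.1,-0.75,-0.6,0,0],[0,0.2,-0.75,-0.6,0,0],[0,0.2,-0.75,-0.6,0,0],[0,0.2,-0.75,-0.6,0,0],[0,0.2,-0.75,-0.6,0,0],[0,0.2,-0.75,-0.7,0,0],[0,0.2,-0.75,-0.7,0,0],[0,0,0,0,0,0],[0,0,0,0,0,0]]])

```text
clock: 25.22
tool_pos: [0.5524, 0.107, 0.1692]
tcp_rot: [-1.571, 0.0, -0.128]
contact_force: [0.2, 0.0, -0.4]
grip_width: 0.0002
```

```bash
cat > lev.py <<'E'
from h import *
# arc plan: list tool targets; prints s,z of TCP now and bar contact table
f=np.array([np.cos(np.radians(82.8)),np.sin(np.radians(82.8)),0]);b=np.array([.561,.1725,.0942])
p,R=pose();s=robot.sense()
print("s %.1f lat %.1f z %.1f"%((p-b)@f*1e3,np.cross(f,p-b)[2]*1e3,p[2]*1e3),"F",s['contact_force'].round(1),s['clock'],np.degrees(s['tcp_rot']).round(1))
E
python3 lev.py; python3 -c "
import numpy as np
for a in (54.7,48,42,36,30,24,18,13,9):
  r=np.radians(a);print(a,round(-26.8-61.8*np.cos(r),1),round(94.2+7.7+61.8*np.sin(r)+6.5,1))"
python3 - <<'E'
import sys;sys.path.insert(0,'.')
from h import *
im=robot.snapshot("side")[:,:,::-1]
cv2.imwrite("pics/s11.png",cv2.resize(im[80:250,150:300],None,fx=3.5,fy=3.5,interpolation=cv2.INTER_CUBIC))
E
```

```text
s -66.1 lat 0.3 z 169.2 F [ 0.2  0.  -0.4] 25.2167 [-90.    0.   -7.4]
54.7 -62.5 158.8
48 -68.2 154.3
42 -72.7 149.8
36 -76.8 144.7
30 -80.3 139.3
24 -83.3 133.5
18 -85.6 127.5
13 -87.0 122.3
9 -87.8 118.1
```

View pics/s11.png

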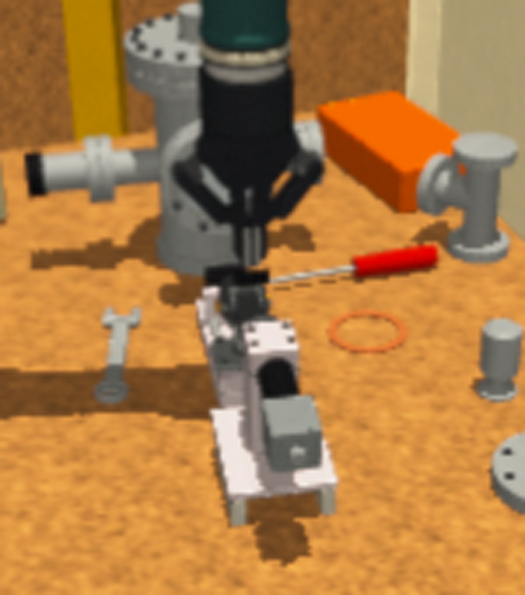

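Now descend to the bar and follow its arc.

Emit:
carry_out(targets=[[[0,0.3,0,0,0,0],[0,0.3,0,0,0,0],[0,0.2,0,0,0,0],[0,0.1,0,0,0,0],[0,0.1,0,0,0,0],[0,0,0,0,0,0]]])

```text
clock: 25.77
tool_pos: [0.5524, 0.1073, 0.1591]
tcp_rot: [-1.571, 0.0, -0.128]
contact_force: [-0.5, -0.4, 0.2]
grip_width: -0.0001
```

Emit:
carry_out(targets=[[[0,0.1,0,0,0,0],[0,0.1,-0.1,0,0,0],[0,0.1,-0.1,0,0,0],[0,0,0,0,0,0]]])

```text
clock: 26.1
tool_pos: [0.5525, 0.1054, 0.1568]
tcp_rot: [-1.57, -0.0, -0.128]
contact_force: [-1.5, 1.1, 3.5]
grip_width: 0.0003
```

```bash
python3 lev.py
```

```text
s -67.7 lat -0.0 z 156.8 F [-1.5  1.1  3.5] 26.1 [-90.   -0.   -7.3]
```

Emit:
carry_out(targets=[[[0,0.15,-0.1,0,0,0],[0,0.15,-0.15,0,0,0],[0,0.15,-0.15,0,0,0],[0,0,0,0,0,0]]])

```text
clock: 26.43
tool_pos: [0.5518, 0.1001, 0.1523]
tcp_rot: [-1.571, -0.0, -0.129]
contact_force: [-1.5, -1.3, 5.2]
grip_width: 0.0003
```

Emit:
carry_out(targets=[[[0,0.15,-0.1,0,0,0],[0,0.15,-0.1,0,0,0],[0,0.15,-0.1,0,0,0],[0,0,0,0,0,0]]])

```text
clock: 26.77
tool_pos: [0.5512, 0.0958, 0.1479]
tcp_rot: [-1.573, -0.0, -0.13]
contact_force: [-1.4, -3.0, 6.4]
grip_width: 0.0002
```

```bash
python3 lev.py
```

```text
s -77.3 lat 0.1 z 147.9 F [-1.4 -3.   6.4] 26.7667 [-90.1  -0.   -7.4]
```

Emit:
carry_out(targets=[[[0,0.2,0,0,0,0],[0,0.2,-0.1,0,0,0],[0,0.2,-0.1,0,0,0],[0,0,0,0,0,0]]])

```text
clock: 27.1
tool_pos: [0.5506, 0.0913, 0.142]
tcp_rot: [-1.575, -0.0, -0.131]
contact_force: [-2.7, -7.4, 7.6]
grip_width: 0.0002
```

Emit:
carry_out(targets=[[[0,0.2,-0.1,0,0,0],[0,0.2,-0.1,0,0,0],[0,0.2,-0.1,0,0,0],[0,0,0,0,0,0]]])

```text
clock: 27.43
tool_pos: [0.5503, 0.0877, 0.1359]
tcp_rot: [-1.576, -0.0, -0.132]
contact_force: [-2.4, -8.2, 7.5]
grip_width: 0.0002
```

```bash
python3 lev.py
```

```text
s -85.4 lat 0.0 z 135.9 F [-2.4 -8.2  7.5] 27.4333 [-90.3  -0.   -7.6]
```

Emit:
carry_out(targets=[[[0,0.1,-0.2,0,0,0],[0,0.2,-0.15,0,0,0],[0,0.2,-0.1,0,0,0],[0,0,0,0,0,0]]])

```text
clock: 27.77
tool_pos: [0.55, 0.0851, 0.1307]
tcp_rot: [-1.574, -0.001, -0.131]
contact_force: [-0.4, -5.1, 5.6]
grip_width: -0.0001
```

Emit:
carry_out(targets=[[[0,0.15,-0.1,0,0,0],[0,0.15,-0.1,0,0,0],[0,0.15,-0.05,0,0,0],[0,0,0,0,0,0]]])

```text
clock: 28.1
tool_pos: [0.5497, 0.0832, 0.1261]
tcp_rot: [-1.574, -0.001, -0.13]
contact_force: [-0.8, -4.7, 5.2]
grip_width: 0.0004
```

```bash
python3 lev.py
```

```text
s -90.0 lat 0.0 z 126.1 F [-0.8 -4.7  5.2] 28.1 [-90.2  -0.   -7.5]
```

Emit:
carry_out(targets=[[[0,0.1,-0.05,0,0,0],[0,0.1,-0.05,0,0,0],[0,0.1,-0.05,0,0,0],[0,0,0,0,0,0]]])

```text
clock: 28.43
tool_pos: [0.5495, 0.0822, 0.1231]
tcp_rot: [-1.573, -0.001, -0.13]
contact_force: [-1.5, -4.6, 4.4]
grip_width: -0.0001
```

Emit:
carry_out(targets=[[[0,0.1,-0.05,0,0,0],[0,0.1,-0.05,0,0,0],[0,0.1,0,0,0,0],[0,0,0,0,0,0]]])

```text
clock: 28.77
tool_pos: [0.5494, 0.0814, 0.12]
tcp_rot: [-1.573, -0.001, -0.13]
contact_force: [-0.7, -7.0, 4.0]
grip_width: -0.0002
```

Emit:
carry_out(targets=[[[0,0.1,0,0,0,0],[0,0,0,0,0,0]]])

```text
clock: 28.93
tool_pos: [0.5494, 0.0812, 0.119]
tcp_rot: [-1.573, -0.001, -0.13]
contact_force: [-0.8, -5.8, 6.2]
grip_width: 0.0006
```

```bash
python3 lev.py
```

```text
s -92.0 lat 0.0 z 119.0 F [-0.8 -5.8  6.2] 28.9333 [-90.2  -0.   -7.4]
```

Emit:
carry_out(targets=[[[0,0.1,-0.05,0,0,0],[0,0,0,0,0,0]]])

```text
clock: 29.1
tool_pos: [0.5494, 0.0809, 0.1181]
tcp_rot: [-1.573, -0.001, -0.13]
contact_force: [-1.5, -4.7, 5.4]
grip_width: 0.0002
```

Emit:
carry_out(targets=[[[0,0.1,0,0,0,0],[0,0,0,0,0,0]]])

```text
clock: 29.27
tool_pos: [0.5496, 0.081, 0.1177]
tcp_rot: [-1.573, -0.001, -0.13]
contact_force: [-2.6, -5.3, 8.9]
grip_width: 0.0002
```

Emit:
carry_out(targets=[[[0,0.1,0,0,0,0],[0,0,0,0,0,0]]])

```text
clock: 29.43
tool_pos: [0.5499, 0.081, 0.1173]
tcp_rot: [-1.572, -0.001, -0.13]
contact_force: [-3.7, -5.3, 13.4]
grip_width: -0.0004
```

Emit:
carry_out(targets=[[[0,0.1,0,0,0,0],[0,0,0,0,0,0],[0,0,0,0,0,0]]])

```text
clock: 29.68
tool_pos: [0.55, 0.081, 0.117]
tcp_rot: [-1.572, -0.002, -0.13]
contact_force: [-3.7, -4.7, 19.6]
grip_width: -0.0003
```

Emit:
carry_out(targets=[[[0,-0.2,0,0,0,0],[0,-0.4,0,0,0,0],[0,-1,0,0,0,0],[0,-1.5,0,0,0,0],[0,-1.5,0,0,0,0],[0,-1.5,0,0,0,0],[0,-1.5,0,0,0,0],[0,-1.5,0,0,0,0],[0,-1.5,0,0,0,0],[0,-1.5,0,0,0,0],[0,-1.5,0,0,0,0],[0,0,0,0,0,0]]])

```text
clock: 30.68
tool_pos: [0.5514, 0.0846, 0.2538]
tcp_rot: [-1.568, -0.005, -0.127]
contact_force: [0.3, 0.0, -0.4]
grip_width: 0.0
```

Emit:
carry_out(targets=[[[0,0,-3,0,0,0],[0,0,-3,0,0,0],[0,0,-3,0,0,0],[0,0,-3,0,0,0],[0,0,-3,0,0,0],[0,0,-3,0,0,0],[0,0,-3,0,0,0],[0,0,-3,0,0,0],[0,0,-3,0,0,0],[0,0,-3,0,0,0],[0,0,-2,0,0,0],[0,0,0,0,0,0]]])

```text
clock: 31.68
tool_pos: [0.5072, -0.2391, 0.2509]
tcp_rot: [-1.574, -0.001, -0.135]
contact_force: [0.2, -1.2, 0.5]
grip_width: 0.0001
```

```bash
python3 lev.py;  python3 - <<'E'
from h import *
for n in("top","side"):
    im=robot.snapshot(n)[:,:,::-1];cv2.imwrite(f"pics/{n}12.png",im)
t=cv2.imread("pics/top12.png");s=cv2.imread("pics/side12.png")
a=cv2.resize(t[185:275,130:260],None,fx=6,fy=6,interpolation=cv2.INTER_CUBIC);b=cv2.resize(s[80:250,150:300],None,fx=3.5,fy=3.5,interpolation=cv2.INTER_CUBIC);
cv2.imwrite("pics/t12.png",a);cv2.imwrite("pics/s12.png",b)
E
```

```text
s -415.1 lat 1.8 z 250.9 F [ 0.2 -1.2  0.5] 31.6833 [-90.2  -0.   -7.7]
```

View pics/t12.png

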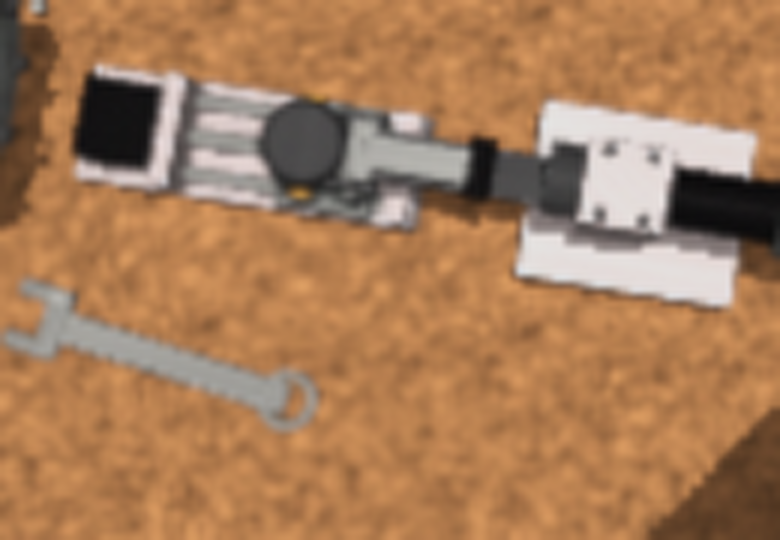

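View pics/s12.png

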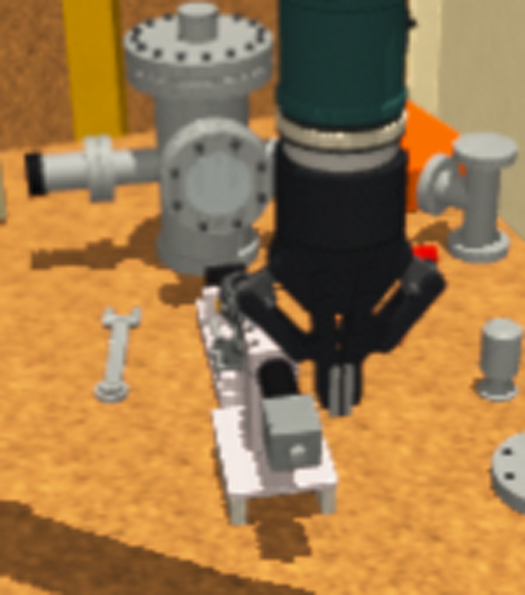

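```bash
python3 - <<'E'
from h import *
c=lambda u,v:((u+.5)/6-.5+130,(v+.5)/6-.5+185)
f=np.array([np.cos(np.radians(82.8)),np.sin(np.radians(82.8)),0]);b=np.array([.561,.1725,.0942])
for n,P,z in(("head",(304,142),.111),("bar",(482,168),.1116),("bar front edge/rear",(467,166),.1116),("",(497,170),.1116),("upright",(628,187),.1527)):
    q=plane("top",c(*P),z);print(n,q,"s %.1f lat %.1f"%((q-b)@f*1e3,np.cross(f,q-b)[2]*1e3))
a=cv2.imread("pics/top0.png");d=cv2.imread("pics/top12.png")
m=(cv2.absdiff(a,d).max(2)>40).astype(np.uint8);m=cv2.morphologyEx(m,cv2.MORPH_OPEN,np.ones((3,3)))
print([list(s[:5]) for s in cv2.connectedComponentsWithStats(m)[2][1:] if s[4]>15])
E
```

```text
head [0.56094002 0.1750705  0.111     ] s 2.5 lat 0.4
bar [0.55004387 0.08924505 0.1116    ] s -84.0 lat 0.4
bar front edge/rear [0.55086571 0.09644206 0.1116    ] s -76.7 lat 0.5
 [0.54922188 0.0820512  0.1116    ] s -91.2 lat 0.3
upright [0.53897357 0.01721158 0.1527    ] s -156.8 lat 2.4
[[np.int32(179), np.int32(185), np.int32(234), np.int32(199), np.int32(19930)], [np.int32(199), np.int32(201), np.int32(79), np.int32(35), np.int32(1681)], [np.int32(173), np.int32(204), np.int32(11), np.int32(11), np.int32(65)], [np.int32(188), np.int32(208), np.int32(6), np.int32(6), np.int32(27)], [np.int32(193), np.int32(213), np.int32(6), np.int32(5), np.int32(25)], [np.int32(0), np.int32(334), np.int32(29), np.int32(28), np.int32(633)], [np.int32(38), np.int32(339), np.int32(165), np.int32(45), np.int32(3175)], [np.int32(214), np.int32(372), np.int32(6), np.int32(5), np.int32(25)]]
```

```bash
python3 -c "
from cell import robot
print(robot.sense()['clock'],robot.sense()['contact_force'],abs(robot.sense()['qd']).max());print(robot.close_job())"
```

```text
31.7833 [ 0.43991499 -0.57026946  0.40423278] 0.030694757734940934
the job is handed in; nothing more can be done
None
```

The carriage is hitched to the focus drive, with the head home on the ball and the latch closed. I handed the job in at about 31.8 s; it reports no verdict.

**What I did:** I gripped the carriage by the upright and lowered the socket onto the ball, tilted a few degrees nose-up. It came to rest on the plungers and I let go. I pushed the head top down with shut fingers; it snapped at about 4 to 5 N on the tool, plus the carriage's own weight. It then met a firm stop about 11 mm lower. After that I pressed the lever along its arc to its stop and moved the arm clear.

**Last checks:**
- **Head home:** The stop puts the ball centre at about 94 mm. The upright's top measured 152.6 mm high, against 152.7 mm expected with the head home and the rear runners on the bench, at a tilt of about 5°.
- **Lever closed:** The lever bar is 86.5 mm behind the head, against 86.3 mm expected when closed. It stopped at 117.7 mm, against 118.1 mm expected.
- **Facing the viewport:** The upright is about 2 mm off the drive's axis, within the 27 mm allowed.
- **Force:** The peak was about 21 N on the head and 20 N on the lever, measured at the tool. I did not measure the load on the ball directly; with the weight added I estimate it stayed well below 35 N.
- **Bystanders:** The before-and-after top pictures differ only where the carriage, arm and shadows are. None of the other things shows as moved.

**Disagreements:**
- The cameras put the ball at 100 mm, but by feel it is about 94 mm; I trusted the feel.
- The head fell 11 mm rather than the stated 13 mm. I put that down to the tilt and plunger give.
- The head's position along the drive's axis read about 4 mm off my model in the last top view. Only the head-to-bar spacing agrees closely.

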